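# Scoop fallen polish bottles from under the hand rest

## Robot

A 6-joint arm with a two-finger parallel gripper is mounted at the origin on the work surface. World frame = base frame: x ahead of the robot, y to its left, z up, the work surface at z = 0. Lengths are in m, angles in rad, forces in N, time in s.
With the tool pointing down it reaches from about 0.375 to 0.975 m from the base axis. Payload 3.8 kg.
Tool frame: the origin (TCP) lies midway between the tips of the shut fingers; the grasp point (between the pads) lies 19 mm behind it; z points along the fingers, y is the direction in which the jaws open and shut (so a half turn about z gives the same grasp; the last joint's range is limited). The gripper opens to 85 mm and grips with 20 to 120 N. Pads are 22 mm wide; open, the fingers measure 114 mm over their backs; the gripper's body (76 mm by 85 mm) begins 54 mm behind the grasp point. The pads swing forward as they close: fully open they stand 13 mm farther back than shut.
Start: joints at [1.262, 0.264, 1.604, -0, 1.274, -0.037], TCP at [0.181, 0.65, 0.231] pointing down, gripper open.
Joint ranges: [-2.63, 2.63], [-0.94, 2.18], [0.31, 2.57], [-1.31, 4.45], [0, 2.66], [-2.55, 2.55]. Speed limits (rad/s): [2.57, 2.57, 3.14, 3.14, 3.14, 3.14].

## Interface

Orientations are given as a rotation vector (axis times angle).
In Python, from workcell import bot gives the robot as it stands.
- The arm moves only by the tool drive_tool, never from a script. Its argument "steps" is a list of rows, each a list of 2 entries, a list of its own where there are three numbers: the shift along the tool's x, y, z in mm, then the turn about the tool's z in degrees. In form: [[[dx, dy, dz], twist], ...]. A call has 1 to 8 rows; each row shifts and turns the commanded pose from where the row before left it, along the tool's axes as they then stand; what a row does not reach is not made up. A row lasts 1/12 s, in which the tool goes at most 41.7 mm and 7.16 degrees, less where a joint would pass 70% of its speed; a pose out of reach is approached as far as the arm can. A call is refused whole if a number of a shift passes 41.7 or a number of a turn 7.16, either way. A call with a gripper value outside its range is refused whole. "jaw" is the opening, from 0 (shut) to 1 (fully open), set as the call begins (left out, the last holds). The fingers move at their own pace and stop on an object; "force" is the grip in N (left out, the last holds). Time passes only in rows, so rows that do not move let the fingers close. It gives the time, the measured TCP pose, the force and the opening at its end, in the units of the state.
- bot.read_state(): the state, without advancing time (a new reading comes with each control period).
- bot.read_camera(name): name is "side" or "top" or "wrist"; returns the picture (384x512x3 uint8, red, green, blue); there is no depth.
- bot.camera_info(name): a dict with "fx", "fy", "cx", "cy" (pixels), "position" and "attitude" of the camera in the world. Camera axes: x right, y down, z forward; pixel columns grow to the right and rows downward; lengths in m; the calibration is good to about 2 mm. The wrist camera is an equidistant fisheye: a pixel r from the principal point sees the ray r / f radians off the axis. A picture is of the moment at which its call begins: read the wrist's pose just before it. camera_info takes no time and is no camera call; for the wrist camera it gives the pose at the moment of the call.
- bot.finish_job(): hands the job in, once; it reports no verdict.
The state is a dict: "time": time; "q": joint angles; "joint_vel": joint speeds; "joint_torque": joint torques, N m; "tool_pos": TCP position; "tcp_rot": TCP orientation; "wrist_force": force on the tool from outside, world axes, zero at the start; "torque": the same for the moment, N m; "width": opening from 0.0 (shut) to 1.0 (fully open).
Only numpy, scipy, OpenCV 4.12 (cv2) and the standard library are available. Lean on these libraries where they do the work, as an engineer would, in place of code of your own. Each camera call takes 0.05 s, during which the arm holds its last target.

## Task

Two polish bottles have rolled under the hand rest on the manicure table. Pick up the steel scoop by its handle, slide it flat under the hand rest to gather both bottles and lift them out in it, then tip them gently into the steel tray so that both lie in the tray, and set the scoop back down flat on the table, clear of the tray. Leave the curing lamp, the pump bottle and the brush pot where they stand.

Things in the scene. Friction and masses are not known exactly. Their poses are not given: they have to be found in the camera images.
- armrest: Fixed manicure hand rest on the table: black pad on a board, 150 mm deep (x), 340 mm long (y), top at 136 mm. Under the board: 84 mm high, 302 mm wide between the corner posts, open to the front (-x; it faces to the robot's right). At the back a low rail on the table, 18 mm high, 14 mm thick, stops bottles that are pushed in. Origin on the table under its middle; x points from front to back, z up.
- armrest_lip (a point): Middle of the lower front edge of the hand rest's board, 75 mm in front of its origin, 84 mm above the table. With the scoop's nose at the back rail, a gripper upright on the handle would strike the hand rest; one leaning back about 40 degrees is clear.
- armrest_rail (a point): Middle of the upper front edge of the hand rest's low back rail, 53 mm behind the origin and 18 mm above the table; 128 mm farther in than the lip.
- scoop: Loose flat steel scoop, 0.2 kg, flat on the table. Blade 100 mm long (x -50 to +50), 190 mm wide (y), 2 mm thick, open at the nose (+x); back wall 28 mm high; side walls 22 mm high in the rear half, 14 mm in front, 186 mm apart inside, ending 5 mm behind the nose. Origin: middle of the blade's underside; z up.
- scoop_grip (a point): Where to grip the scoop's handle: on its centre line at x = -89, z = 49 mm in the scoop's frame. The black handle, 24 mm wide (along the scoop's y), 12 mm thick, 85 mm long, rises rearward from the back wall, leaning back 50 degrees from vertical; its end is at x = -112, z = 69 mm.
- scoop_nose (a point): Middle of the scoop's front edge at its underside, 50 mm ahead of the scoop's origin.
- bottle_a_mid (a point): Round polish bottle lying on its side under the hand rest, 75 mm long, about 45 g, rolls easily: black body 30 mm in diameter and 40 mm long, white cap 17 mm in diameter and 35 mm long. The point lies on its axis, half-way along, 15 mm above what it lies on; y points along the axis towards the cap.
- bottle_b_mid (a point): A second bottle just like the first, lying roughly end to end with it, some 80 mm away along the hand rest.
- tray: Fixed open steel tray on the table, 240 mm (x) by 160 mm (y), 34 mm high, walls and floor 4 mm thick, to the right of the hand rest, nearer to it or farther from it than the scoop. Origin on the table under its middle, z up.
- tray_floor (a point): Middle of the tray's inner floor, 4 mm above the table.
- nail_lamp: White dome-shaped curing lamp, 170 by 200 mm, 100 mm high, bystander. Origin under its middle.
- pump_bottle: White pump bottle, 56 mm in diameter, 166 mm high, bystander. Origin under its middle.
- brush_pot: White pot of 68 mm diameter holding brushes, 200 mm high over all, bystander. Origin under its middle.
Not all that is in view belongs to the job. What is shaped like the part that bears bottle_b_mid but purple is not meant. What is shaped like the part that bears bottle_a_mid but turquoise is not meant.

How it is judged:
By the outcome, as a careful person would: the job done as asked, in the order asked, and still so for the second after the job is handed in, with the robot touching nothing.
It also fails if it takes over 66 s, if anything falls off the work surface, if the arm or the gripper's body presses on something with over 40 N, if the wrist force passes 120 N, or if a joint passes its speed limit or range.

## Working session

There is one attempt and no reset: what is moved stays moved. The work goes in short steps, Python scripts to look and compute and a tool call to move; the robot and the scene stay as the last step left them, time stands still between calls to the robot, and variables do not carry over. Pictures are saved under pics/ and viewed, and the job is handed in when it is done.

Besides the shell and the picture viewer there is one more tool, called by a JSON object that holds its "name" and its "arguments". drive_tool: Moves the arm, as the interface text tells. Its arguments: {"type":"object","properties":{"steps":{"type":"array","items":{"type":"array"}},"jaw":{"type":"number"},"force":{"type":"number"}},"required":["steps"]}

```bash
ls; mkdir -p pics
python3 - <<'E'
from workcell import bot
import cv2
s=bot.read_state();print(s)
for n in("side","top","wrist"):
    print(n,bot.camera_info(n))
    cv2.imwrite(f"pics/{n}0.png",bot.read_camera(n)[:,:,::-1])
E
```

```text
pics
{'time': 0.0, 'q': array([ 1.26208398e+00,  2.64784072e-01,  1.60541263e+00, -8.76672915e-06,
        1.27366163e+00, -3.68812050e-02]), 'joint_vel': array([ 8.77954147e-04,  4.23122427e-04, -1.09969109e-04, -8.48994750e-04,
        1.29478724e-05, -4.92619718e-04]), 'joint_torque': array([-2.34237588e-03, -5.15111482e+01, -3.67310071e+01, -3.50154605e-04,
        1.31124005e-02,  1.71231835e-05]), 'tool_pos': array([0.18100256, 0.64951285, 0.22992031]), 'tcp_rot': array([-0.42562199, -3.11224073,  0.00350775]), 'wrist_force': array([-0.18140964,  0.41792678,  0.09484936]), 'torque': array([-0.02844752,  0.00326925, -0.02502538]), 'width': 0.9971881032500161}
side {'fx': 494.3271600031772, 'fy': 494.3271600031772, 'cx': 269.0373354529742, 'cy': 189.39867716942308, 'position': array([ 0.83322018, -0.86339132,  1.04267544]), 'attitude': array([-2.32504921, -0.42075716,  0.17131867])}
top {'fx': 454.310004977611, 'fy': 454.310004977611, 'cx': 260.1496728559618, 'cy': 192.91791961485217, 'position': array([0.25945027, 0.02824445, 1.45350149]), 'attitude': array([-2.12312524,  2.12596388, -0.19544305])}
wrist {'fx': 297.3186396354542, 'fy': 297.3186396354542, 'cx': 255.79992498528225, 'cy': 197.7324013405471, 'position': array([0.1116015 , 0.66912849, 0.37354261]), 'attitude': array([2.30764472, 1.75312455, 0.25256238])}
```

View pics/side0.png

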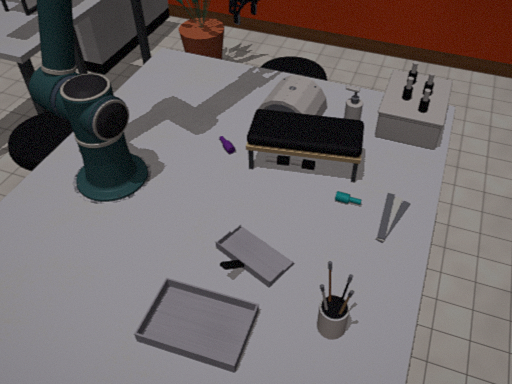

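View pics/top0.png

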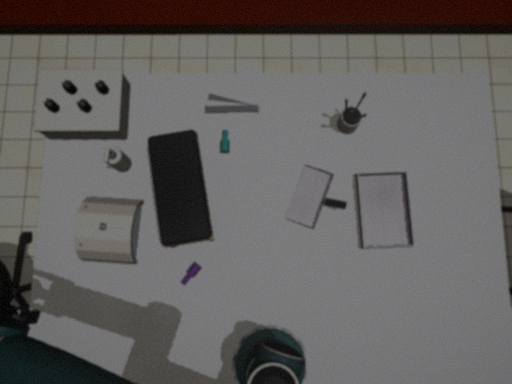

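View pics/wrist0.png

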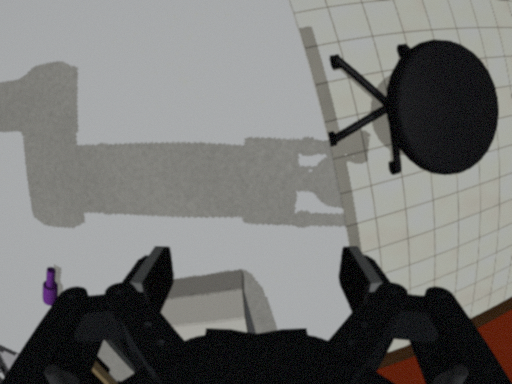

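The side view shows the two black bottles under the hand rest at about (283,160) and (308,164). The purple bottle (227,145) and the turquoise one (348,198) are decoys in the open. The scoop is at (255,255) and the tray at (198,322). I'll enlarge crops to confirm this and measure.

```bash
cat > h.py <<'E'
import numpy as np, cv2
from scipy.spatial.transform import Rotation as R
CI={}
def ci(n):
    from workcell import bot
    if n not in CI: CI[n]=bot.camera_info(n)
    return CI[n]
def px2w(n,u,v,z):
    c=ci(n); d=R.from_rotvec(c["attitude"]).apply([(u-c["cx"])/c["fx"],(v-c["cy"])/c["fy"],1])
    p=c["position"]; return p+d*(z-p[2])/d[2]
def w2px(n,P):
    c=ci(n); q=R.from_rotvec(c["attitude"]).inv().apply(np.atleast_2d(P)-c["position"])
    return np.c_[c["fx"]*q[:,0]/q[:,2]+c["cx"],c["fy"]*q[:,1]/q[:,2]+c["cy"]]
def crop(src,u0,v0,w,h,k,out,gam=1.0):
    im=cv2.imread(src)[v0:v0+h,u0:u0+w]
    im=(255*(im/255.)**gam).astype('uint8')
    cv2.imwrite(out,cv2.resize(im,None,fx=k,fy=k,interpolation=cv2.INTER_CUBIC))
E
python3 - <<'E'
from h import *
crop("pics/side0.png",235,100,140,90,5,"pics/c1.png",0.6)
crop("pics/top0.png",275,150,150,110,5,"pics/c2.png",0.8)
crop("pics/top0.png",130,120,120,135,4,"pics/c3.png",0.6)
crop("pics/side0.png",130,210,180,160,4,"pics/c4.png",0.8)
E
```

```text
(no output)
```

View pics/c1.png

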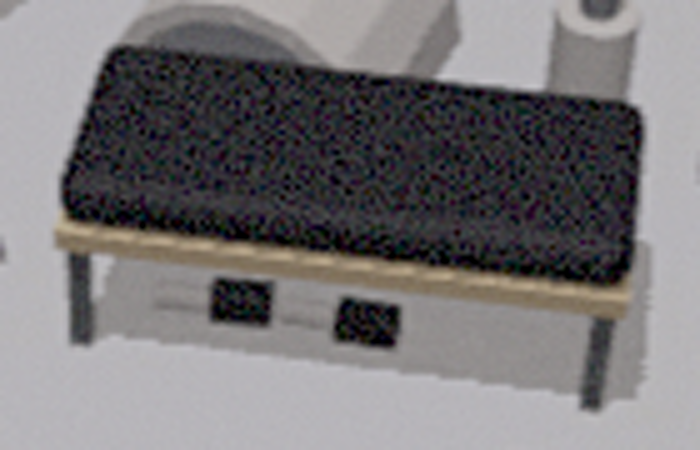

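View pics/c2.png

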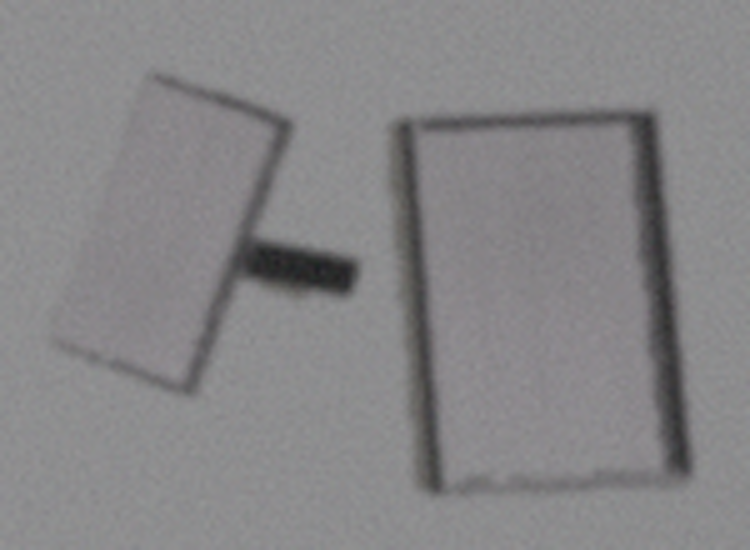

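View pics/c3.png

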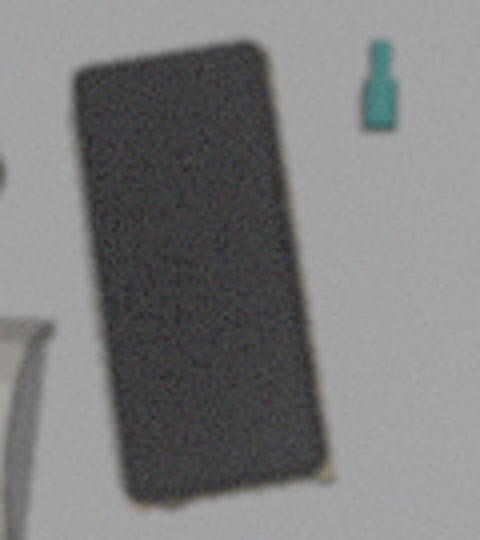

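View pics/c4.png

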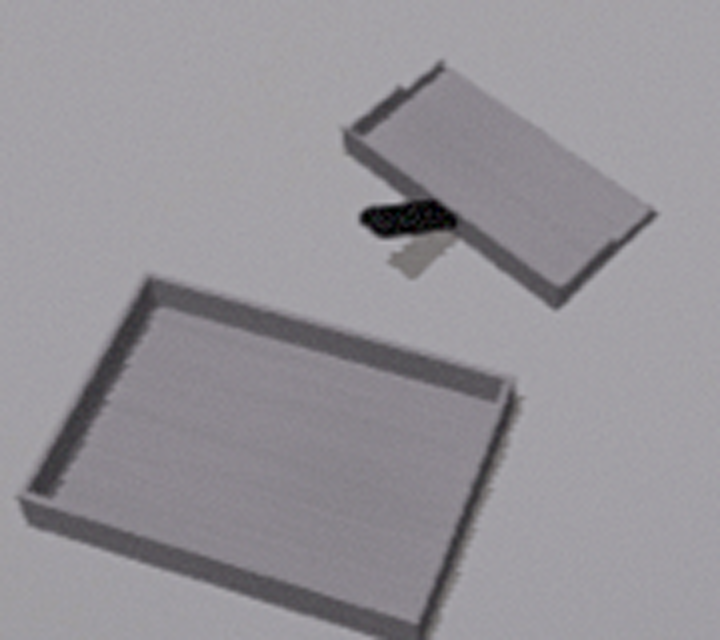

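Candidates for the bottles: the black bodies with white caps under the rest at (283,160) and (309,164) in the side view fit the description. The purple one (227,145) and the turquoise one (348,198) stand outside the rest and are excluded by colour. The crop confirms this. Next I'll fit the poses.

Run:
```python
from h import *
from scipy.optimize import least_squares
def fit(obs,x0):
    def res(p):
        c,s=np.cos(p[2]),np.sin(p[2]);o=[]
        for n,u,v,X,Y,Z in obs:
            P=[p[0]+c*X-s*Y,p[1]+s*X+c*Y,Z]
            o+=list(w2px(n,P)[0]-[u,v])
        return o
    r=least_squares(res,x0,loss='soft_l1'); print(np.round(r.x,4),np.degrees(r.x[2]).round(2)); print(np.round(np.reshape(res(r.x),(-1,2)),1).tolist()); return r.x
T,S="top","side"; m=.001
print("scoop");fit([(T,305,165,.045,-.095,.014),(T,286,218.4,.045,.095,.014),(T,333,174,-.05,-.095,.028),(T,313,228.4,-.05,.095,.028),(T,345.8,205,-.108,0,.070),
 (S,216.2,242.5,-.05,.095,.028),(S,241.2,226.2,.045,.095,.014),(S,293.7,263,.045,-.095,.014),(S,269.2,286.2,-.05,-.095,0)],[.45,-.05,1.2])
print("tray");fit([(T,354,174,.12,.08,.034),(T,406,172.4,.12,-.08,.034),(T,413,245.6,-.12,-.08,.034),(T,361,248,-.12,.08,.034),(S,167.5,279.2,-.12,.08,.034),(S,258.7,305.5,.12,.08,.034),(S,135.5,334.2,-.12,-.08,.034),(S,236.2,368,.12,-.08,.034)],[.45,-.3,0])
print("rest"); fit([(S,246.4,149,-.075,.17,.084),(S,360.6,163.6,-.075,-.17,.084),(T,130+75/4,120+75/4,.075,-.17,.125),(T,130+265/4,120+45/4,-.075,-.17,.125),(T,130+330/4,120+475/4,-.075,.17,.09),(T,130+130/4,120+500/4,.075,.17,.125)],[.5,.25,1.5])
for nm,(u0,u1,v0,v1) in dict(A=(212,272,280,325),B=(335,400,298,347),capA=(157,205,300,300),capB=(280,325,315,315)).items():
    f=lambda u,v:px2w(S,235+u/5,100+v/5,.015).round(3)
    vm=(v0+v1)/2
    print(nm,f(u0,vm-3),f(u1,vm+3))
```

```text
scoop
[ 0.5199 -0.1277  1.2055] 69.07
[[0.7, -1.4], [-0.5, -0.7], [0.9, -1.3], [1.1, -0.6], [-2.0, -0.7], [-1.5, -2.0], [-1.3, -2.6], [-0.4, -2.4], [-0.3, 0.9]]
tray
[ 0.4771 -0.3648  0.0386] 2.21
[[2.6, -2.7], [0.4, -3.0], [1.0, -1.2], [1.7, -1.5], [-0.6, -2.4], [0.7, -1.9], [-1.0, -0.8], [-1.3, -2.3]]
rest
[0.5299 0.2707 1.7339] 99.35
[[-1.2, 0.3], [-0.7, 0.6], [-1.3, -3.3], [-0.1, -3.5], [1.0, -0.1], [-1.2, 1.1]]
A [0.455 0.232 0.015] [0.492 0.239 0.015]
B [0.533 0.241 0.015] [0.572 0.25  0.015]
capA [0.422 0.222 0.015] [0.452 0.227 0.015]
capB [0.498 0.235 0.015] [0.526 0.24  0.015]
```

```bash
cat >> h.py <<'E'
def st():
    from workcell import bot
    s=bot.read_state(); return s,np.array(s["tool_pos"]),R.from_rotvec(s["tcp_rot"])
def togo(target):
    s,p,r=st(); return r.inv().apply(np.array(target)-p)*1000
E
python3 - <<'E'
from h import *
s,p,r=st(); print(r.as_matrix().round(3)); print(togo([.488,-.211,.16]))
c=ci("wrist"); print(r.inv().apply(c["position"]-p), (r.inv()*R.from_rotvec(c["attitude"])).as_matrix().round(2))
E
```

```text
[[-0.963  0.268 -0.001]
 [ 0.268  0.963 -0.002]
 [ 0.    -0.002 -1.   ]]
[-526.76025492 -746.54629481   71.51608846]
[ 7.21193729e-02 -1.01225946e-04 -1.43454754e-01] [[-0.   -0.96 -0.29]
 [ 1.    0.   -0.  ]
 [ 0.   -0.29  0.96]]
```

```bash
cat >> h.py <<'E'
def plan(target,twist,n,p=None,r=None,vtw=7.1):
    """straight world path in n rows, twist spread at vtw deg/row"""
    if p is None: s,p,r=st()
    p=np.array(p,float); d=(np.array(target)-p)/n; left=twist; rows=[]
    for i in range(n):
        t=np.clip(left,-vtw,vtw); left-=t
        rows.append([[float(x) for x in np.round(r.inv().apply(d)*1000,1)],round(float(t),2)])
        r=r*R.from_euler('z',t,degrees=True)
    for i in range(0,n,8): print(rows[i:i+8])
    print("end",(p+d*n).round(3),r.as_matrix().round(3).tolist())
    return rows
E
python3 - <<'E'
from h import *
plan([.488,-.211,.20],95.3,24)
E
```

```text
[[[-21.9, -31.1, 1.3], 7.1], [[-25.6, -28.2, 1.3], 7.1], [[-28.9, -24.8, 1.3], 7.1], [[-31.7, -21.0, 1.3], 7.1], [[-34.1, -16.9, 1.3], 7.1], [[-35.9, -12.6, 1.3], 7.1], [[-37.2, -8.0, 1.3], 7.1], [[-37.9, -3.4, 1.3], 7.1]]
[[[-38.0, 1.3, 1.3], 7.1], [[-37.6, 6.0, 1.3], 7.1], [[-36.6, 10.6, 1.3], 7.1], [[-35.0, 15.1, 1.3], 7.1], [[-32.8, 19.3, 1.3], 7.1], [[-30.2, 23.2, 1.3], 3.0], [[-28.9, 24.7, 1.3], 0.0], [[-28.9, 24.7, 1.3], 0.0]]
[[[-28.9, 24.7, 1.3], 0.0], [[-28.9, 24.7, 1.3], 0.0], [[-28.9, 24.7, 1.3], 0.0], [[-28.9, 24.7, 1.3], 0.0], [[-28.9, 24.7, 1.3], 0.0], [[-28.9, 24.7, 1.3], 0.0], [[-28.9, 24.7, 1.3], 0.0], [[-28.9, 24.7, 1.3], 0.0]]
end [ 0.488 -0.211  0.2  ] [[0.356, 0.934, -0.001], [0.934, -0.356, -0.002], [-0.002, 0.0, -1.0]]
```

{"name": "drive_tool", "arguments": {"steps": [[[-22, -31, 1], 7.1], [[-25.5, -28, 1], 7.1], [[-29, -25, 1], 7.1], [[-32, -21, 1], 7.1], [[-34, -17, 1], 7.1], [[-36, -12.5, 1], 7.1], [[-37, -8, 1], 7.1], [[-38, -3.5, 1], 7.1]], "jaw": 1}}

```text
time: 0.82
tool_pos: [0.2836, 0.3615, 0.2229]
tcp_rot: [1.862, 2.53, -0.0]
wrist_force: [1.0, 0.3, 0.1]
width: 1.0
```

{"name": "drive_tool", "arguments": {"steps": [[[-38, 1.5, 1], 7.1], [[-37.5, 6, 1], 7.1], [[-36.5, 10.5, 1], 7.1], [[-35, 15, 1], 7.1], [[-33, 19, 1], 7.1], [[-30, 23, 1], 3.0], [[-29, 25, 1], 0.0], [[-29, 25, 1], 0.0]]}}

```text
time: 1.48
tool_pos: [0.3859, 0.0747, 0.2153]
tcp_rot: [2.587, 1.782, 0.001]
wrist_force: [0.8, 0.2, 0.2]
width: 0.999
```

{"name": "drive_tool", "arguments": {"steps": [[[-29, 25, 3], 0], [[-29, 25, 3], 0], [[-29, 25, 3], 0], [[-29, 25, 3], 0], [[-29, 25, 3], 0], [[-29, 25, 3], 0]]}}

```text
time: 1.98
tool_pos: [0.464, -0.1415, 0.197]
tcp_rot: [-2.588, -1.781, -0.0]
wrist_force: [0.5, 1.2, 0.9]
width: 0.999
```

Run:
```python
from h import *
from workcell import bot
s,p,r=st(); print(s["time"],p,s["q"].round(3)); print(ci("wrist"))
cv2.imwrite("pics/w1.png",bot.read_camera("wrist")[:,:,::-1])
```

```text
1.9833 [ 0.46403077 -0.14152892  0.19700959] [-0.348 -0.075  2.038  0.     1.179  0.017]
{'fx': 297.3186396354542, 'fy': 297.3186396354542, 'cx': 255.79992498528225, 'cy': 197.7324013405471, 'position': array([ 0.49046405, -0.07389111,  0.34047929]), 'attitude': array([ 2.8075948 , -0.51834029, -0.07473988])}
```

View pics/w1.png

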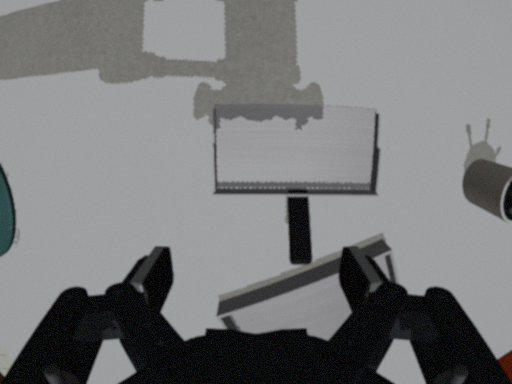

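The wrist view shows the scoop with its nose corners at (217,104) and (378,108), the back wall at (214,193) to (377,193), and the handle end at (300,262).

```bash
cat >> h.py <<'E'
def fpx2w(u,v,z,c):
    x,y=(u-c["cx"])/c["fx"],(v-c["cy"])/c["fy"]; th=np.hypot(x,y)
    d=R.from_rotvec(c["attitude"]).apply([x/th*np.sin(th),y/th*np.sin(th),np.cos(th)])
    p=c["position"]; return p+d*(z-p[2])/d[2]
E
python3 - <<'E'
from h import *
c=ci("wrist")
a=fpx2w(214,193,.028,c);b=fpx2w(377,193,.028,c);n1=fpx2w(217,104,.014,c);n2=fpx2w(378,108,.014,c);h=fpx2w(300,262,.065,c)
print(a,b,n1,n2,h); print(np.linalg.norm(a-b),np.degrees(np.arctan2(*(a-b)[1::-1])))
hd=(n1+n2-a-b)/2;print("heading",np.degrees(np.arctan2(hd[1],hd[0])))
al=np.radians(69.07);f=np.array([np.cos(al),np.sin(al)])
m=(a+b)[:2]/2; print("center from back",m+.05*f,"grip",m-.039*f)
E
```

```text
[ 0.41907961 -0.14629253  0.028     ] [ 0.59293915 -0.21302781  0.028     ] [ 0.45731354 -0.05764379  0.014     ] [ 0.62736058 -0.12202817  0.014     ] [ 0.48202403 -0.24073732  0.065     ]
0.186227655778038 159.00090409122365
heading 67.980068538966
center from back [ 0.52387073 -0.13295929] grip [ 0.49207752 -0.21608685]
```

Run:
```python
from h import *
print(togo([.490,-.214,.032]))
```

```text
[-53.01714612  45.38501802 165.15894027]
```

{"name": "drive_tool", "arguments": {"steps": [[[-26.5, 23, 15], 0], [[-26.5, 22.5, 20], 0], [[0, 0, 35], 0], [[0, 0, 35], 0], [[0, 0, 35], 0], [[0, 0, 25], 0], [[0, 0, 0], 0]]}}

```text
time: 2.62
tool_pos: [0.4822, -0.2026, 0.0261]
tcp_rot: [-2.578, -1.776, 0.01]
wrist_force: [-1.2, 0.7, -0.3]
width: 0.998
```

{"name": "drive_tool", "arguments": {"steps": [[[0, 0, 0], 0], [[0, 0, 0], 0], [[0, 0, 0], 0], [[0, 0, 0], 0], [[0, 0, 0], 0], [[0, 0, 0], 0]], "jaw": 0, "force": 80}}

```text
time: 3.12
tool_pos: [0.4892, -0.206, 0.0344]
tcp_rot: [2.584, 1.78, 0.003]
wrist_force: [-0.5, -0.4, 6.9]
width: 0.264
```

Run:
```python
from h import *
from workcell import bot
s,p,r=st(); print(s["time"],p,s["q"].round(3),s["wrist_force"],s["width"]);
cv2.imwrite("pics/w2.png",bot.read_camera("wrist")[:,:,::-1])
plan([.534,-.001,.036],-30.3,8,vtw=4.2)
```

```text
3.1167 [ 0.48915054 -0.2059885   0.03440324] [-0.445  0.2    2.084 -0.     0.854 -0.081] [-0.45486656 -0.39160748  6.87700495] 0.2644513796865679
[[[25.9, -3.9, -0.2], -4.2], [[26.2, -2.0, -0.2], -4.2], [[26.2, -0.1, -0.2], -4.2], [[26.2, 1.9, -0.2], -4.2], [[26.0, 3.8, -0.2], -4.2], [[25.6, 5.7, -0.2], -4.2], [[25.1, 7.5, -0.2], -4.2], [[24.5, 9.3, -0.2], -0.9]]
end [ 0.534 -0.001  0.036] [[-0.164, 0.986, 0.003], [0.987, 0.164, -0.002], [-0.002, 0.003, -1.0]]
```

View pics/w2.png

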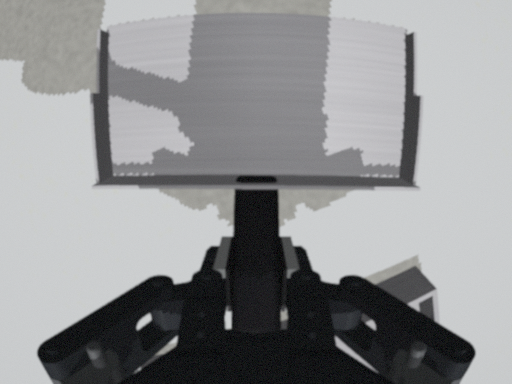

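{"name": "drive_tool", "arguments": {"steps": [[[0, 0, -12], 0], [[13, -2, -2], 0], [[26, -4, 0], -4.2], [[26, -2, 0], -4.2], [[26, 0, 0], -4.2], [[26, 2, 0], -4.2], [[26, 4, 0], -4.2], [[26, 6, 0], -4.2]]}}

```text
time: 3.83
tool_pos: [0.5245, -0.0367, 0.0468]
tcp_rot: [2.132, 2.308, 0.0]
wrist_force: [0.5, 0.4, -1.5]
width: 0.263
```

Run:
```python
from h import *
from workcell import bot
s,p,r=st(); print(s["time"],p,s["q"].round(3),s["wrist_force"],s["width"]);
print(togo([.534,-.001,.036]),r.as_matrix().round(3))
cv2.imwrite("pics/s1.png",bot.read_camera("side")[:,:,::-1])
```

```text
3.8333 [ 0.52453963 -0.03672997  0.04675168] [-0.117  0.175  2.085  0.     0.881 -0.197] [ 0.53131107  0.36808271 -1.53084552] 0.26293706567870057
[34.86822862 12.25384578 10.76001912] [[-0.079  0.997  0.   ]
 [ 0.997  0.079  0.   ]
 [ 0.     0.    -1.   ]]
```

View pics/s1.png

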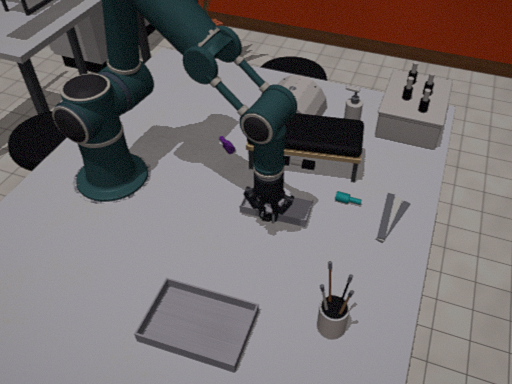

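{"name": "drive_tool", "arguments": {"steps": [[[17.5, 6, 3], -2.4], [[17.5, 6, 3], -2.4], [[0, 0, 4], 0], [[0, 0, 2.5], 0], [[0, 0, 0], 0]]}}

```text
time: 4.3
tool_pos: [0.5335, -0.0021, 0.0344]
tcp_rot: [-2.038, -2.39, -0.002]
wrist_force: [-0.2, 2.0, 2.3]
width: 0.259
```

{"name": "drive_tool", "arguments": {"steps": [[[0, 0, 0], 0], [[0, 0, 0], 0], [[0, 0, 0], 0]], "jaw": 1}}

```text
time: 4.55
tool_pos: [0.533, -0.0034, 0.0339]
tcp_rot: [2.039, 2.39, -0.0]
wrist_force: [0.1, 1.6, 0.5]
width: 0.676
```

{"name": "drive_tool", "arguments": {"steps": [[[0, 0, -30], 0], [[0, 0, -40], 0], [[0, 0, -40], 0], [[0, 0, -40], 0], [[0, 0, -40], 0], [[0, 0, 0], 0]]}}

```text
time: 5.05
tool_pos: [0.5386, -0.0036, 0.234]
tcp_rot: [2.03, 2.38, 0.015]
wrist_force: [1.7, 0.2, 1.1]
width: 1.0
```

Run:
```python
from h import *
from workcell import bot
s,p,r=st(); print(s["time"],p,s["q"].round(3),s["wrist_force"],s["width"]);
cv2.imwrite("pics/w3.png",bot.read_camera("wrist")[:,:,::-1]); print(ci("wrist"))
```

```text
5.05 [ 0.5386008  -0.00356269  0.23399978] [-0.053 -0.007  1.903 -0.     1.229 -0.211] [1.72398373 0.15705036 1.11016387] 1.0003550039951308
{'fx': 297.3186396354542, 'fy': 297.3186396354542, 'cx': 255.79992498528225, 'cy': 197.7324013405471, 'position': array([0.524355  , 0.06817177, 0.37345476]), 'attitude': array([2.84091054, 0.22275682, 0.04984693])}
```

View pics/w3.png

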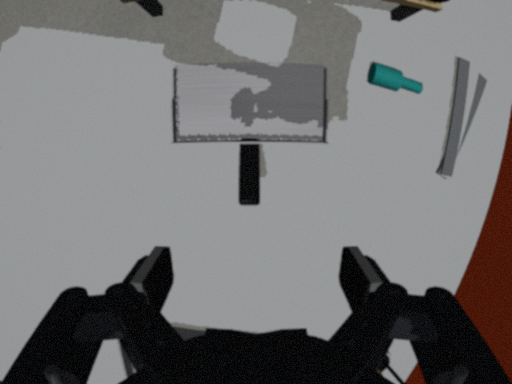

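The scoop sits flat and square to the rest, with its nose toward the lip. Moves can only twist about the tool's z, so I need to know how leaning can happen. I'll fit the arm geometry and look at the reach limits.

Run:
```python
import numpy as np
D=np.array([(.2648,1.6054,.6743,.2299),(-.075,2.038,.4851,.197),(.2,2.084,.5307,.0344),(.175,2.085,.5258,.0468),(-.007,1.903,.5386,.234)])
q2,q3,r,z=D.T; n=len(D); o=np.ones(n); Z=0*o
A=np.r_[np.c_[np.sin(q2),np.sin(q2+q3),Z],np.c_[np.cos(q2),np.cos(q2+q3),o]]
x,res,_,_=np.linalg.lstsq(A,np.r_[r,z],rcond=None);print(x,res,(A@x-np.r_[r,z]).round(4))
```

```text
[ 0.50376058  0.5684876  -0.08798559] [2.0213275e-05] [ 0.0007  0.0025 -0.0007  0.0006 -0.0034  0.0006  0.0001 -0.0006 -0.0002
  0.0001]
```

```bash
cat > kin.py <<'E'
import numpy as np
from scipy.spatial.transform import Rotation as R
from scipy.optimize import least_squares
L1,L2,HD=.50376,.56849,-.08799
D=[.30]
LO=np.array([-2.63,-.94,.31,-1.31,0,-2.55]);HI=np.array([2.63,2.18,2.57,4.45,2.66,2.55])
C=R.from_euler('z',90,degrees=True)
def fk(q,s4=1):
    q=np.array(q,float);d=D[0];H=HD+d
    r=L1*np.sin(q[1])+L2*np.sin(q[1]+q[2]);z=H+L1*np.cos(q[1])+L2*np.cos(q[1]+q[2])
    rot=R.from_euler('z',q[0])*R.from_euler('y',q[1]+q[2])*R.from_euler('z',s4*q[3])*R.from_euler('y',q[4])*R.from_euler('z',q[5])*C
    W=np.array([r*np.cos(q[0]),r*np.sin(q[0]),z])
    return W+d*rot.apply([0,0,1]),rot
def ik(p,rot,q0,wr=.3,s4=1):
    def f(q):
        P,r=fk(q,s4); return np.r_[P-p,wr*(rot.inv()*r).as_rotvec()]
    s=least_squares(f,np.clip(q0,LO+1e-3,HI-1e-3),bounds=(LO,HI)); return s.x,np.linalg.norm(s.fun)
def leanrot(az,lean,flip=False):
    a,l=np.radians(az),np.radians(lean);f=np.array([np.cos(a),np.sin(a),0])
    z=np.sin(l)*f+np.array([0,0,-np.cos(l)])
    y=np.array([np.sin(a),-np.cos(a),0])*(1 if not flip else -1)
    x=np.cross(y,z); return R.from_matrix(np.c_[x,y,z])
E
python3 - <<'E'
from kin import *
rng=np.random.default_rng(0)
S=np.array([.4904,.2642]);f=np.array([-.1625,.987])
g=S-f*.269
for d in(.25,.35):
  D[0]=d
  for flip in(0,1):
    rot=leanrot(99.35,40,flip); tz=rot.apply([0,0,1])
    for nm,s in(("start",-.269),("end",-.086)):
      p=np.r_[S+f*s,.049]+tz*.019
      sol=set()
      for k in range(40):
        q,e=ik(p,rot,rng.uniform(LO,HI))
        if e<1e-4: sol.add(tuple(q.round(2)))
      print(d,flip,nm,list(sol)[:6])
E
```

```text
0.25 0 start [(np.float64(-0.26), np.float64(0.37), np.float64(2.0), np.float64(0.68), np.float64(1.2), np.float64(-0.82))]
0.25 0 end [(np.float64(0.06), np.float64(0.29), np.float64(2.11), np.float64(0.85), np.float64(1.02), np.float64(-0.66))]
0.25 1 start [(np.float64(-0.26), np.float64(0.37), np.float64(2.0), np.float64(0.68), np.float64(1.2), np.float64(2.32))]
0.25 1 end [(np.float64(0.06), np.float64(0.29), np.float64(2.11), np.float64(0.85), np.float64(1.02), np.float64(2.48))]
0.35 0 start [(np.float64(-0.36), np.float64(0.45), np.float64(1.94), np.float64(0.64), np.float64(1.22), np.float64(-0.89))]
0.35 0 end [(np.float64(-0.06), np.float64(0.35), np.float64(2.09), np.float64(0.81), np.float64(1.06), np.float64(-0.76))]
0.35 1 start [(np.float64(-0.36), np.float64(0.45), np.float64(1.94), np.float64(0.64), np.float64(1.22), np.float64(2.26))]
0.35 1 end [(np.float64(-0.06), np.float64(0.35), np.float64(2.09), np.float64(0.81), np.float64(1.06), np.float64(2.38))]
```

Run:
```python
from h import *
plan([-.138,.839,.40],0,28)
```

```text
[[[33.5, -19.0, -6.4], 0.0], [[33.5, -19.0, -6.4], 0.0], [[33.5, -19.0, -6.4], 0.0], [[33.5, -19.0, -6.4], 0.0], [[33.5, -19.0, -6.4], 0.0], [[33.5, -19.0, -6.4], 0.0], [[33.5, -19.0, -6.4], 0.0], [[33.5, -19.0, -6.4], 0.0]]
[[[33.5, -19.0, -6.4], 0.0], [[33.5, -19.0, -6.4], 0.0], [[33.5, -19.0, -6.4], 0.0], [[33.5, -19.0, -6.4], 0.0], [[33.5, -19.0, -6.4], 0.0], [[33.5, -19.0, -6.4], 0.0], [[33.5, -19.0, -6.4], 0.0], [[33.5, -19.0, -6.4], 0.0]]
[[[33.5, -19.0, -6.4], 0.0], [[33.5, -19.0, -6.4], 0.0], [[33.5, -19.0, -6.4], 0.0], [[33.5, -19.0, -6.4], 0.0], [[33.5, -19.0, -6.4], 0.0], [[33.5, -19.0, -6.4], 0.0], [[33.5, -19.0, -6.4], 0.0], [[33.5, -19.0, -6.4], 0.0]]
[[[33.5, -19.0, -6.4], 0.0], [[33.5, -19.0, -6.4], 0.0], [[33.5, -19.0, -6.4], 0.0], [[33.5, -19.0, -6.4], 0.0]]
end [-0.138  0.839  0.4  ] [[-0.158, 0.987, 0.012], [0.988, 0.158, -0.001], [-0.003, 0.011, -1.0]]
```

{"name": "drive_tool", "arguments": {"steps": [[[33.5, -19, -20], 0], [[33.5, -19, -20], 0], [[33.5, -19, -20], 0], [[33.5, -19, -20], 0], [[33.5, -19, -10], 0], [[33.5, -19, -6], 0], [[33.5, -19, -6], 0], [[33.5, -19, -6], 0]]}}

```text
time: 5.77
tool_pos: [0.3428, 0.2334, 0.3277]
tcp_rot: [-2.039, -2.389, 0.002]
wrist_force: [0.2, 0.8, 0.3]
width: 1.003
```

{"name": "drive_tool", "arguments": {"steps": [[[33.5, -19, -6], 0], [[33.5, -19, -6], 0], [[33.5, -19, -6], 0], [[33.5, -19, -6], 0], [[33.5, -19, -6], 0], [[33.5, -19, -6], 0], [[33.5, -19, -6], 0], [[33.5, -19, -6], 0]]}}

```text
time: 6.43
tool_pos: [0.1504, 0.4741, 0.3753]
tcp_rot: [2.037, 2.39, -0.003]
wrist_force: [0.3, 1.3, -0.4]
width: 0.993
```

{"name": "drive_tool", "arguments": {"steps": [[[33.5, -19, -6], 0], [[33.5, -19, -6], 0], [[33.5, -19, -6], 0], [[33.5, -19, -6], 0], [[33.5, -19, -6], 0], [[33.5, -19, -6], 0], [[33.5, -19, -6], 0], [[33.5, -19, -6], 0]]}}

```text
time: 7.1
tool_pos: [-0.0416, 0.7149, 0.4225]
tcp_rot: [2.037, 2.389, -0.003]
wrist_force: [-0.3, 0.2, 0.1]
width: 1.0
```

Run:
```python
from h import *
s,p,r=st(); print(s["time"],p,s["q"].round(3));print(r.as_matrix().round(3));print(np.hypot(*p[:2]),np.degrees(np.arctan2(p[1],p[0])))
```

```text
7.1 [-0.04160199  0.71493761  0.42252913] [ 1.594  0.3    1.217 -0.     1.628  1.436]
[[-0.158  0.987  0.   ]
 [ 0.987  0.158 -0.003]
 [-0.003 -0.    -1.   ]]
0.7161469855759036 93.33026730069504
```

{"name": "drive_tool", "arguments": {"steps": [[[38, -14, 0], 0], [[38, -14, 0], 0], [[38, -14, 0], 0], [[38, -14, 0], 0], [[40, 0, 0], 0], [[40, 0, 0], 0], [[40, 0, 0], 0], [[40, 0, 0], 0]]}}

```text
time: 7.77
tool_pos: [-0.1361, 0.9521, 0.384]
tcp_rot: [-2.023, -2.372, -0.033]
wrist_force: [-0.6, -0.2, -1.3]
width: 0.997
```

{"name": "drive_tool", "arguments": {"steps": [[[40, 0, 0], 0], [[40, 0, 0], 0], [[40, 0, 0], 0], [[40, 0, 0], 0]]}}

```text
time: 8.1
tool_pos: [-0.146, 1.0061, 0.3564]
tcp_rot: [-1.965, -2.304, -0.147]
wrist_force: [-0.1, 0.2, -0.0]
width: 1.003
```

Run:
```python
from h import *
s,p,r=st(); print(s["time"],p,s["q"].round(3));print(r.as_matrix().round(3));print(np.hypot(*p[:2]),np.degrees(np.arctan2(p[1],p[0])))
```

```text
8.1 [-0.14598587  1.00611422  0.35635881] [1.689 0.969 0.314 0.003 1.711 1.532]
[[-0.156  0.988 -0.021]
 [ 0.977  0.157  0.144]
 [ 0.146  0.002 -0.989]]
1.0166502305642222 98.25592600460062
```

The reach limit does lean the tool outward: 8° so far, toward azimuth 98°. I'll keep pushing out and up.

{"name": "drive_tool", "arguments": {"steps": [[[40, 0, -10], 0], [[40, 0, -10], 0], [[40, 0, -10], 0], [[40, 0, -10], 0]]}}

```text
time: 8.43
tool_pos: [-0.1532, 1.0407, 0.3722]
tcp_rot: [-1.905, -2.233, -0.254]
wrist_force: [-0.4, -0.3, 0.2]
width: 1.001
```

Run:
```python
from h import *
import kin
s,p,r=st(); print(s["time"],p,s["q"].round(3));print(r.as_matrix().round(3));print(np.hypot(*p[:2]),np.degrees(np.arctan2(p[1],p[0])))
for d in(.2,.25,.3,.35):
    kin.D[0]=d; P,rr=kin.fk(s["q"]); print(d,P-p,(r.inv()*rr).magnitude())
```

```text
8.4333 [-0.15316388  1.04067329  0.37217059] [1.691 0.961 0.315 0.006 1.605 1.534]
[[-0.153  0.988 -0.037]
 [ 0.954  0.157  0.255]
 [ 0.258  0.004 -0.966]]
1.051884060110936 98.37255158848939
0.2 [ 0.03076111 -0.03961003  0.00021061] 6.744661984593927e-16
0.25 [ 0.02891818 -0.02685885  0.00189901] 6.744661984593927e-16
0.3 [ 0.02707526 -0.01410766  0.0035874 ] 6.744661984593927e-16
0.35 [ 0.02523233 -0.00135648  0.0052758 ] 6.744661984593927e-16
```

Run:
```python
import numpy as np
D=np.array([(.2648,1.6054,.181,.6495,.2299,1.2621,np.pi),(-.075,2.038,.46403,-.14153,.197,-.348,np.pi),(.2,2.084,.48915,-.20599,.0344,-.445,np.pi),(.175,2.085,.52454,-.03673,.04675,-.117,np.pi),(.3,1.217,-.0416,.71494,.42253,1.594,np.pi),(.969,.314,-.14599,1.00611,.35636,1.689,.969+.314+1.711),(.961,.315,-.15316,1.04067,.37217,1.691,.961+.315+1.605)])
q2,q3,x,y,z,q1,s=D.T;n=len(D);o=np.ones(n);Z=0*o
r=x*np.cos(q1)+y*np.sin(q1); lat=-x*np.sin(q1)+y*np.cos(q1); print(lat.round(4))
A=np.r_[np.c_[np.sin(q2),np.sin(q2+q3),np.sin(s),Z,o],np.c_[np.cos(q2),np.cos(q2+q3),np.cos(s),o,Z]]
b=np.r_[r,z];X,res,rk,_=np.linalg.lstsq(A,b,rcond=None);print(X,rk,(A@X-b).round(4))
```

```text
[0.0249 0.0252 0.0246 0.0248 0.025  0.0263 0.0273]
[ 5.11966774e-01  5.65520404e-01  3.52556239e-01  2.55130734e-01
 -1.36587858e-05] 5 [ 0.0005 -0.0003 -0.0008  0.0003  0.0003 -0.0002  0.0001 -0.     -0.0001
 -0.0001  0.0003 -0.0004  0.0004 -0.0002]
```

{"name": "drive_tool", "arguments": {"steps": [[[40, 0, -30], 0], [[40, 0, -30], 0], [[40, 0, -30], 0], [[40, 0, -30], 0], [[40, 0, -30], 0], [[40, 0, -30], 0], [[40, 0, -30], 0], [[40, 0, -30], 0]]}}

```text
time: 9.1
tool_pos: [-0.155, 1.0257, 0.5455]
tcp_rot: [-1.784, -2.094, -0.439]
wrist_force: [-0.3, 0.0, 0.4]
width: 0.995
```

```bash
sed -i 's/^L1,L2,HD.*/L1,L2,H,LAT=.51197,.56552,.2551,.025/; s/^D=.*/D=[.35256]/; s/;H=HD+d//; s/W=np.array.*/W=np.array([r*np.cos(q[0])-LAT*np.sin(q[0]),r*np.sin(q[0])+LAT*np.cos(q[0]),z])/' kin.py
cat >> h.py <<'E'
def show():
    s,p,r=st(); z=r.apply([0,0,1]); y=r.apply([0,1,0])
    print("t",s["time"],"p",p.round(4),"q",s["q"].round(3),"lean",np.degrees(np.arccos(-z[2])).round(2),"az",np.degrees(np.arctan2(z[1],z[0])).round(2),"y",y.round(3),"F",s["wrist_force"].round(1),"w",round(s["width"],3))
    return s,p,r
E
python3 - <<'E'
from h import *
import kin
s,p,r=show(); P,rr=kin.fk(s["q"]); print(P-p)
E
```

```text
t 9.1 p [-0.155   1.0257  0.5455] q [1.693 0.804 0.311 0.011 1.551 1.536] lean 27.22 az 98.39 y [0.988 0.157 0.006] F [-0.3  0.   0.4] w 0.995
[-2.71277985e-04  9.48495044e-04 -8.41988076e-05]
```

{"name": "drive_tool", "arguments": {"steps": [[[41, 0, -20], 0], [[41, 0, -20], 0], [[41, 0, -20], 0], [[41, 0, -20], 0], [[41, 0, -20], 0], [[41, 0, -20], 0], [[41, 0, -20], 0], [[41, 0, -20], 0]]}}

```text
time: 9.77
tool_pos: [-0.156, 1.0142, 0.6824]
tcp_rot: [-1.656, -1.944, -0.605]
wrist_force: [0.2, -0.0, -0.8]
width: 1.001
```

Run:
```python
from h import *
s,p,r=show()
```

```text
t 9.7667 p [-0.156   1.0142  0.6824] q [1.694 0.69  0.312 0.016 1.448 1.538] lean 39.63 az 98.48 y [0.988 0.156 0.007] F [ 0.2 -0.  -0.8] w 1.001
```

{"name": "drive_tool", "arguments": {"steps": [[[41, 0, -20], 0], [[41, 0, -20], 0], [[0, 0, 0], 0]]}}

```text
time: 10.02
tool_pos: [-0.1551, 1.003, 0.7258]
tcp_rot: [-1.62, -1.903, -0.647]
wrist_force: [0.2, -0.5, 1.3]
width: 1.001
```

Run:
```python
from h import *
import kin
s,p,r=show()
c={'fx':297.31864,'fy':297.31864,'cx':255.79992,'cy':197.7324,'position':np.array([0.524355,0.06817177,0.37345476]),'attitude':np.array([2.84091054,0.22275682,0.04984693])}
a=fpx2w(174,141,.028,c);b=fpx2w(326.5,141,.028,c);n1=fpx2w(175.5,66,.014,c);n2=fpx2w(326,66,.014,c);h=fpx2w(249,204,.069,c)
d=a-b;print(np.degrees(np.arctan2(d[1],d[0])),np.linalg.norm(d)); m=(a+b)/2;n=(n1+n2)/2; print(m,n,h,np.linalg.norm(n-m))
hd=n-m;print(np.degrees(np.arctan2(hd[1],hd[0])))
f=np.array([np.cos(np.radians(99.2)),np.sin(np.radians(99.2))])
print("origin",m[:2]+.05*f,n[:2]-.045*f,"grip",m[:2]-.039*f,n[:2]-.134*f)
l1=[fpx2w(u,v,.084,c) for u,v in((145,6),(440,9))];print(l1)
```

```text
t 10.0167 p [-0.1551  1.003   0.7258] q [1.694 0.653 0.311 0.018 1.427 1.538] lean 43.03 az 98.5 y [0.988 0.156 0.008] F [ 0.2 -0.5  1.3] w 1.001
-171.14113062995273 0.18088355352753005
[0.52719127 0.03413884 0.028     ] [0.51339893 0.12480351 0.014     ] [ 0.53623233 -0.03018955  0.069     ] 0.09277021367971636
98.64978880981809
origin [0.51919721 0.08349565] [0.52059358 0.08038238] grip [ 0.53342664 -0.00435948] [ 0.53482301 -0.00747275]
[array([0.39904586, 0.16482999, 0.084     ]), array([0.71072241, 0.23247632, 0.084     ])]
```

Run:
```python
from h import *
import kin
s,p,r=st(); T=np.array([.543,-.062,.15]); q=s["q"]
for t in np.linspace(0,1,8):
    q,e=kin.ik(p+t*(T-p),r,q); print((p+t*(T-p)).round(2),q.round(2),round(e,4))
for T2 in([.532,.008,.035],[.502,.19,.035]):
    q,e=kin.ik(T2,r,q);print(q.round(2),round(e,4))
print(togo(T),togo(T)/36)
```

```text
[-0.16  1.    0.73] [1.69 0.64 0.33 0.02 1.42 1.54] 0.0
[-0.06  0.85  0.64] [1.56 0.13 1.2  0.12 1.08 1.39] 0.0
[0.04 0.7  0.56] [ 1.35 -0.19  1.65  0.3   0.98  1.11] 0.0
[0.14 0.55 0.48] [ 0.97 -0.42  1.97  0.56  1.07  0.67] 0.0
[0.24 0.39 0.4 ] [ 0.43 -0.5   2.16  0.74  1.31  0.14] 0.0
[0.34 0.24 0.31] [-0.05 -0.32  2.19  0.74  1.48 -0.36] 0.0
[0.44 0.09 0.23] [-0.35  0.01  2.07  0.65  1.5  -0.71] 0.0
[ 0.54 -0.06  0.15] [-0.52  0.38  1.81  0.57  1.5  -0.88] 0.0
[-0.43  0.47  1.93  0.64  1.27 -0.95] 0.0
[-0.14  0.37  2.1   0.82  1.11 -0.84] 0.0
[-1244.36623703   518.558525    -368.24119068] [-34.56572881  14.40440347 -10.22892196]
```

{"name": "drive_tool", "arguments": {"steps": [[[-34.5, 14.4, -10.2], 0], [[-34.5, 14.4, -10.2], 0], [[-34.5, 14.4, -10.2], 0], [[-34.5, 14.4, -10.2], 0], [[-34.5, 14.4, -10.2], 0], [[-34.5, 14.4, -10.2], 0], [[-34.5, 14.4, -10.2], 0], [[-34.5, 14.4, -10.2], 0]]}}

```text
time: 10.68
tool_pos: [-0.0089, 0.7832, 0.6018]
tcp_rot: [-1.625, -1.909, -0.641]
wrist_force: [0.3, 0.9, 0.7]
width: 1.0
```

{"name": "drive_tool", "arguments": {"steps": [[[-34.5, 14.4, -10.2], 0], [[-34.5, 14.4, -10.2], 0], [[-34.5, 14.4, -10.2], 0], [[-34.5, 14.4, -10.2], 0], [[-34.5, 14.4, -10.2], 0], [[-34.5, 14.4, -10.2], 0], [[-34.5, 14.4, -10.2], 0], [[-34.5, 14.4, -10.2], 0]]}}

```text
time: 11.35
tool_pos: [0.1459, 0.5463, 0.4766]
tcp_rot: [-1.624, -1.91, -0.642]
wrist_force: [0.7, -0.4, 0.5]
width: 1.001
```

{"name": "drive_tool", "arguments": {"steps": [[[-34.5, 14.4, -10.2], 0], [[-34.5, 14.4, -10.2], 0], [[-34.5, 14.4, -10.2], 0], [[-34.5, 14.4, -10.2], 0], [[-34.5, 14.4, -10.2], 0], [[-34.5, 14.4, -10.2], 0], [[-34.5, 14.4, -10.2], 0], [[-34.5, 14.4, -10.2], 0]]}}

```text
time: 12.02
tool_pos: [0.3016, 0.3091, 0.3514]
tcp_rot: [-1.625, -1.91, -0.644]
wrist_force: [1.4, 0.8, -0.1]
width: 1.001
```

Run:
```python
from h import *
s,p,r=show(); print(togo([.543,-.062,.15]))
```

```text
t 12.0167 p [0.3016 0.3091 0.3514] q [ 0.151 -0.427  2.191  0.753  1.425 -0.142] lean 42.55 az 98.36 y [0.988 0.156 0.01 ] F [ 1.4  0.8 -0.1] w 1.001
[-435.15466724  178.59819016 -123.65491249]
```

{"name": "drive_tool", "arguments": {"steps": [[[-36.3, 14.9, -10.3], 0], [[-36.3, 14.9, -10.3], 0], [[-36.3, 14.9, -10.3], 0], [[-36.3, 14.9, -10.3], 0], [[-36.3, 14.9, -10.3], 0], [[-36.3, 14.9, -10.3], 0], [[-36.3, 14.9, -10.3], 0], [[-36.3, 14.9, -10.3], 0]]}}

```text
time: 12.68
tool_pos: [0.4629, 0.0613, 0.2161]
tcp_rot: [-1.626, -1.909, -0.642]
wrist_force: [1.1, 0.7, 0.3]
width: 0.996
```

{"name": "drive_tool", "arguments": {"steps": [[[-36.3, 14.9, -10.3], 0], [[-36.3, 14.9, -10.3], 0], [[-36.3, 14.9, -10.3], 0], [[-36.3, 14.9, -10.3], 0], [[0, 0, 0], 0]]}}

```text
time: 13.1
tool_pos: [0.5446, -0.0652, 0.1439]
tcp_rot: [-1.631, -1.904, -0.638]
wrist_force: [0.8, -0.0, -0.4]
width: 0.999
```

Run:
```python
from h import *
from workcell import bot
s,p,r=show(); print(togo([.534-.013,-.005+.0,.049]), togo([.532,.008,.035]))
cv2.imwrite("pics/w4.png",bot.read_camera("wrist")[:,:,::-1])
cv2.imwrite("pics/s4.png",bot.read_camera("side")[:,:,::-1])
```

```text
t 13.1 p [ 0.5446 -0.0652  0.1439] q [-0.513  0.378  1.807  0.565  1.485 -0.872] lean 42.5 az 98.5 y [0.988 0.152 0.004] F [ 0.8 -0.  -0.4] w 0.999
[-17.56939671 -14.52986392 112.59073415] [-18.82282609  -1.73579048 130.49996639]
```

View pics/w4.png

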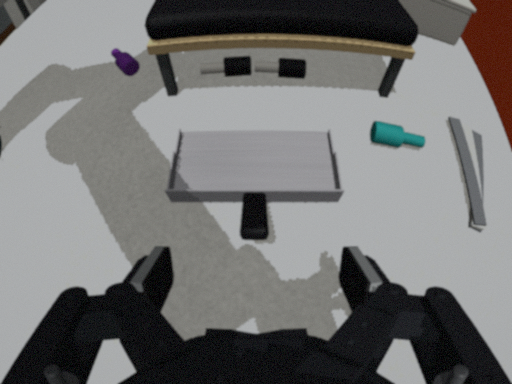

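View pics/s4.png

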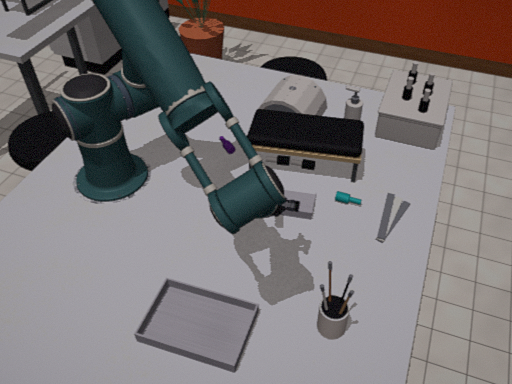

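The wrist view shows both bottles: caps to the left, bodies at (237,67) and (291,68), spanning columns 202 to 305 between the posts at 168 and 390. The scoop is centred at about column 254. I'll measure these.

Run:
```python
from h import *
crop("pics/w4.png",140,30,290,180,2.7,"pics/c5.png",0.7)
c=ci("wrist")
f=lambda u,v,z:fpx2w(u,v,z,c).round(4)
for nm,u,v,z in [("Acap",202,69,.015),("Abody r",251,67,.015),("Bcap",255,70,.015),("Bbody r",305,69,.015),("postL foot",172,94,0),("postR foot",385,95,0),("lipL",150,50,.084),("lipR",412,53,.084),("nose L",181,130,.014),("nose R",331,130,.014),("backtop L",168,191,.028),("backtop R",340,191,.028),("handle end",255,236,.066)]:
    print(nm,f(u,v,z))
```

```text
Acap [0.4153 0.235  0.015 ]
Abody r [0.4879 0.2485 0.015 ]
Bcap [0.495  0.2422 0.015 ]
Bbody r [0.5685 0.2595 0.015 ]
postL foot [0.3783 0.1916 0.    ]
postR foot [0.6997 0.2505 0.    ]
lipL [0.3652 0.1902 0.084 ]
lipR [0.7155 0.2597 0.084 ]
nose L [0.4201 0.1147 0.014 ]
nose R [0.6084 0.1451 0.014 ]
backtop L [0.4356 0.0215 0.028 ]
backtop R [0.6175 0.0505 0.028 ]
handle end [ 0.5372 -0.0254  0.066 ]
```

View pics/c5.png

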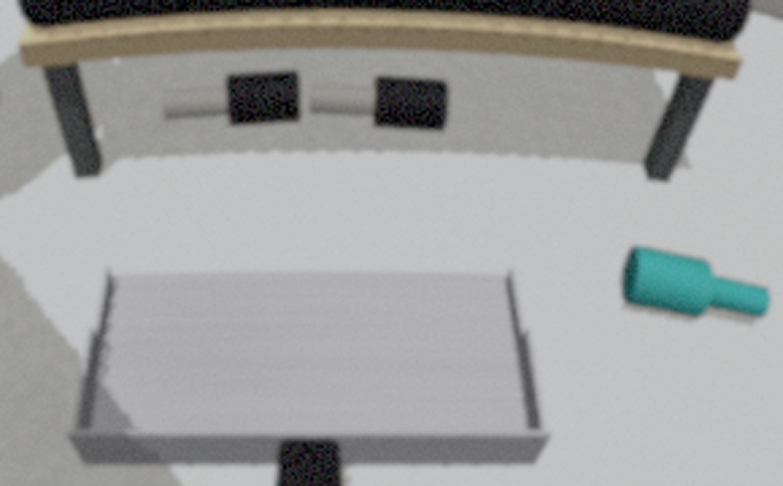

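{"name": "drive_tool", "arguments": {"steps": [[[-9.5, -1.5, 25], 0], [[-9.5, 0, 35], 0], [[0, 0, 35], 0], [[0, 0, 25], 0], [[0, 0, 10], 0], [[0, 0, 0], 0]]}}

```text
time: 13.7
tool_pos: [0.5279, 0.0151, 0.0406]
tcp_rot: [-1.621, -1.908, -0.639]
wrist_force: [-0.6, 0.3, -0.5]
width: 1.002
```

Run:
```python
from h import *
from workcell import bot
s,p,r=show(); print(togo([.532,.008,.035]))
cv2.imwrite("pics/w5.png",bot.read_camera("wrist")[:,:,::-1])
```

```text
t 13.7 p [0.5279 0.0151 0.0406] q [-0.409  0.447  1.949  0.643  1.271 -0.935] lean 42.66 az 98.86 y [0.987 0.16  0.005] F [-0.6  0.3 -0.5] w 1.002
[-9.496801    2.86450327 -1.05418487]
```

View pics/w5.png

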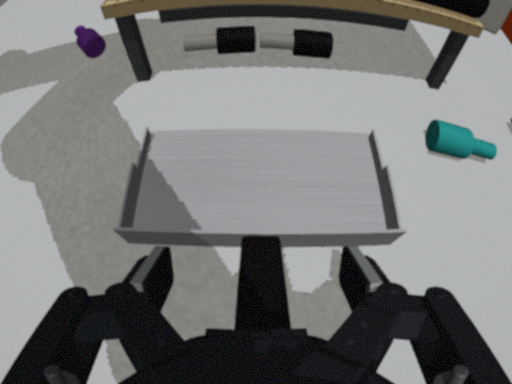

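{"name": "drive_tool", "arguments": {"steps": [[[-5, 2, 0], 0], [[-4.5, 1, 0], 0], [[0, 0, 0], 0]]}}

```text
time: 14.0
tool_pos: [0.5364, 0.0041, 0.0356]
tcp_rot: [-1.627, -1.912, -0.643]
wrist_force: [-0.5, -1.6, -0.0]
width: 1.0
```

{"name": "drive_tool", "arguments": {"steps": [[[0, 0, 0], 0], [[0, 0, 0], 0], [[0, 0, 0], 0], [[0, 0, 0], 0], [[0, 0, 0], 0], [[0, 0, 0], 0]], "jaw": 0, "force": 60}}

```text
time: 14.5
tool_pos: [0.5342, 0.0061, 0.035]
tcp_rot: [-1.624, -1.909, -0.641]
wrist_force: [0.3, -1.7, 1.6]
width: 0.275
```

Run:
```python
from h import *
from workcell import bot
s,p,r=show(); print(togo([.532,.008,.035]))
cv2.imwrite("pics/w6.png",bot.read_camera("wrist")[:,:,::-1])
cv2.imwrite("pics/s6.png",bot.read_camera("side")[:,:,::-1])
crop("pics/s6.png",190,90,200,150,4,"pics/c6.png",0.7)
```

```text
t 14.5 p [0.5342 0.0061 0.035 ] q [-0.419  0.467  1.932  0.639  1.27  -0.943] lean 42.57 az 98.57 y [0.988 0.157 0.007] F [ 0.3 -1.7  1.6] w 0.275
[ 1.69281267 -1.91303781  1.52151021]
```

View pics/w6.png

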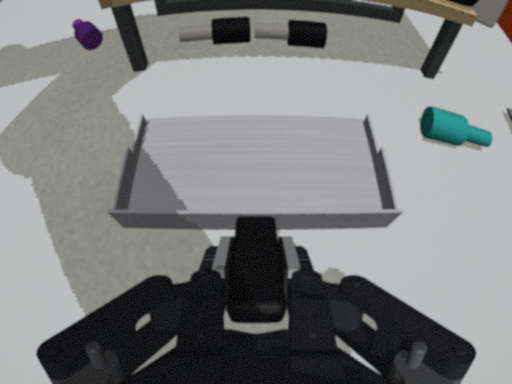

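View pics/c6.png

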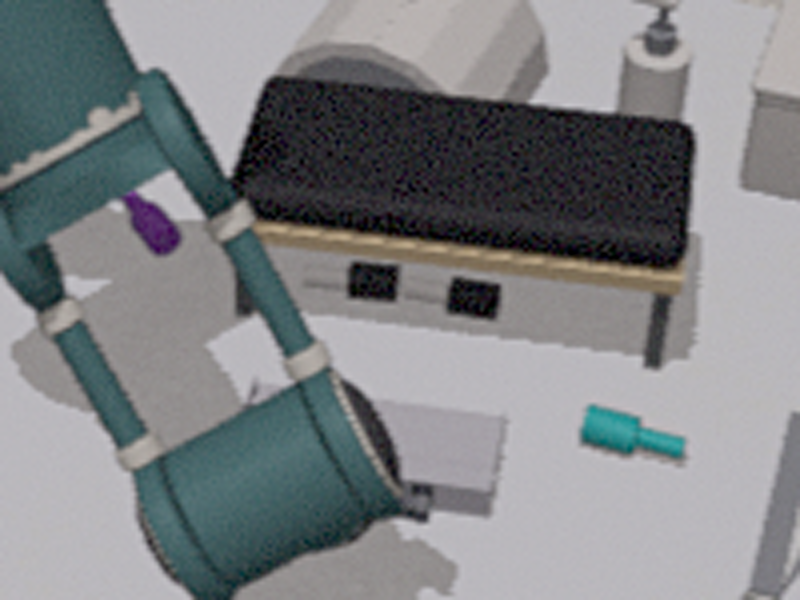

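Run:
```python
from h import *
c=ci("wrist")
f=lambda u,v,z:fpx2w(u,v,z,c).round(4)
h=np.array([np.cos(np.radians(98.8)),np.sin(np.radians(98.8))])
for nm,u,v,z in [("railL",158,10,.018),("railR",403,18,.018),("noseL",147,117,.012),("noseR",366,117,.012),("noseM",256,117,.002),("lipM",300,4,.084),("postL",140,70,0),("postR",430,75,0),("Acap",181,34,.015),("Abody r",249,31,.015),("Bcap",256,31,.015),("Bbody r",326,35,.015)]:
    P=f(u,v,z);print(nm,P,"along",(P[:2]@h).round(4),"lat",(P[:2]@[h[1],-h[0]]).round(4))
```

```text
railL [0.369  0.2809 0.018 ] along 0.2211 lat 0.4076
railR [0.6781 0.336  0.018 ] along 0.2283 lat 0.7215
noseL [0.4272 0.108  0.012 ] along 0.0414 lat 0.4387
noseR [0.6076 0.138  0.012 ] along 0.0434 lat 0.6216
noseM [0.5159 0.1275 0.002 ] along 0.0471 lat 0.5293
lipM [0.5405 0.179  0.084 ] along 0.0942 lat 0.5615
postL [0.3846 0.1817 0.    ] along 0.1207 lat 0.4079
postR [0.7006 0.2419 0.    ] along 0.1319 lat 0.7294
Acap [0.4184 0.2275 0.015 ] along 0.1608 lat 0.4483
Abody r [0.4906 0.2393 0.015 ] along 0.1614 lat 0.5214
Bcap [0.4979 0.2405 0.015 ] along 0.1615 lat 0.5288
Bbody r [0.5722 0.2509 0.015 ] along 0.1604 lat 0.6038
```

{"name": "drive_tool", "arguments": {"steps": [[[0, 0, -1], 0], [[11, 0, 10], 0], [[14.7, 0, 13.5], 0], [[14.7, 0, 13.5], 0], [[11, 0, 10], 0], [[0, 0, 0], 0]], "force": 110}}

```text
time: 15.1
tool_pos: [0.5218, 0.077, 0.0352]
tcp_rot: [-1.621, -1.909, -0.639]
wrist_force: [-0.1, 0.0, -1.7]
width: 0.265
```

Run:
```python
from h import *
from workcell import bot
s,p,r=show()
cv2.imwrite("pics/w7.png",bot.read_camera("wrist")[:,:,::-1])
```

```text
t 15.1 p [0.5218 0.077  0.0352] q [-0.315  0.419  2.008  0.703  1.208 -0.904] lean 42.62 az 98.78 y [0.987 0.159 0.006] F [-0.1  0.  -1.7] w 0.265
```

View pics/w7.png

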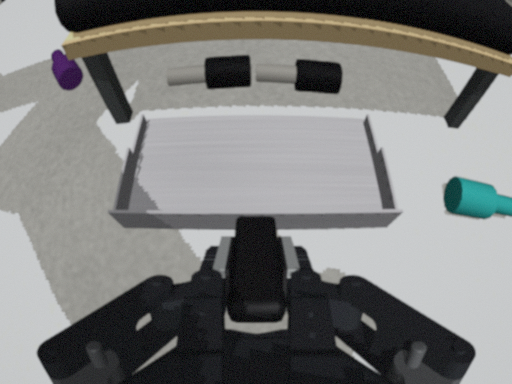

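{"name": "drive_tool", "arguments": {"steps": [[[8.2, -0.5, 8.7], 0], [[8.8, -0.5, 8.1], 0], [[8.8, -0.5, 8.1], 0], [[8.8, -0.5, 8.1], 0], [[8.8, 0, 8.1], 0], [[8.8, 0, 8.1], 0], [[7.3, 0, 6.8], 0], [[0, 0, 0], 0]]}}

```text
time: 15.82
tool_pos: [0.508, 0.157, 0.0349]
tcp_rot: [-1.623, -1.908, -0.642]
wrist_force: [0.1, 1.4, 3.4]
width: 0.266
```

Run:
```python
from h import *
from workcell import bot
s,p,r=show()
cv2.imwrite("pics/w8.png",bot.read_camera("wrist")[:,:,::-1])
```

```text
t 15.8167 p [0.508  0.157  0.0349] q [-0.184  0.377  2.074  0.785  1.132 -0.854] lean 42.65 az 98.61 y [0.987 0.158 0.007] F [0.1 1.4 3.4] w 0.266
```

View pics/w8.png

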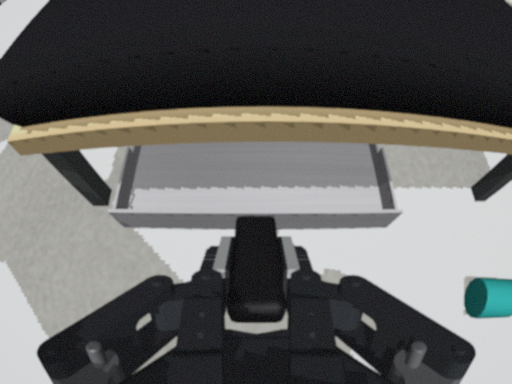

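{"name": "drive_tool", "arguments": {"steps": [[[5.9, 0, 5.4], 0], [[5.9, 0, 5.4], 0], [[5, 0, 4.6], 0], [[0, 0, 0], 0]]}}

```text
time: 16.2
tool_pos: [0.5057, 0.1777, 0.035]
tcp_rot: [-1.625, -1.909, -0.642]
wrist_force: [1.5, 0.7, 3.6]
width: 0.264
```

{"name": "drive_tool", "arguments": {"steps": [[[2.2, 0, 2], 0], [[2.2, 0, 2], 0], [[0, 0, 0], 0]]}}

```text
time: 16.45
tool_pos: [0.505, 0.1829, 0.035]
tcp_rot: [-1.625, -1.909, -0.642]
wrist_force: [0.9, -0.5, 5.4]
width: 0.266
```

Run:
```python
from h import *
from workcell import bot
s,p,r=show()
cv2.imwrite("pics/s9.png",bot.read_camera("side")[:,:,::-1])
crop("pics/s9.png",190,90,200,150,4,"pics/c9.png",0.6)
```

```text
t 16.45 p [0.505  0.1829 0.035 ] q [-0.138  0.366  2.089  0.813  1.105 -0.835] lean 42.54 az 98.44 y [0.988 0.156 0.009] F [ 0.9 -0.5  5.4] w 0.266
```

View pics/c9.png

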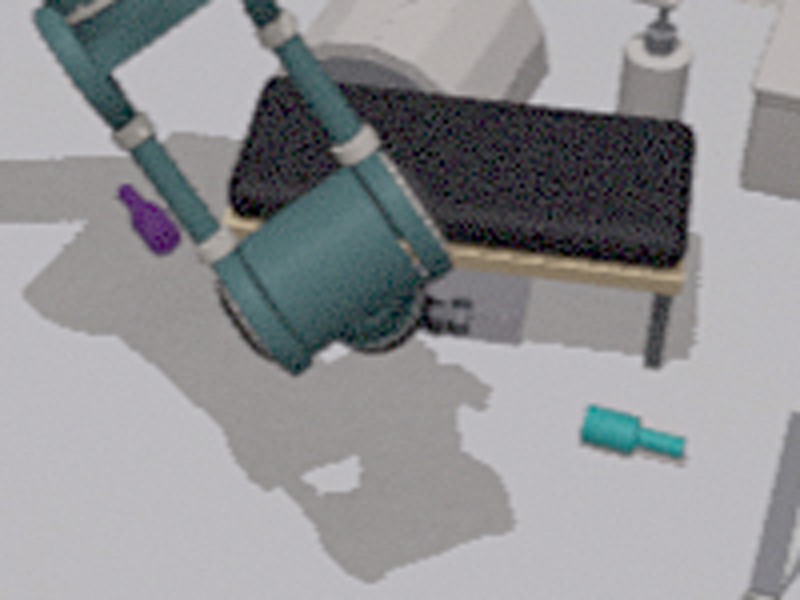

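{"name": "drive_tool", "arguments": {"steps": [[[2.2, 0, 2], 0], [[1.5, 0, 1.4], 0], [[0, 0, 0], 0]]}}

```text
time: 16.75
tool_pos: [0.5043, 0.1876, 0.035]
tcp_rot: [-1.625, -1.909, -0.642]
wrist_force: [1.4, -2.2, 5.6]
width: 0.265
```

{"name": "drive_tool", "arguments": {"steps": [[[1.5, 0, 1.4], 0], [[1.5, 0, 1.4], 0], [[0, 0, 0], 0]]}}

```text
time: 17.0
tool_pos: [0.5037, 0.1916, 0.035]
tcp_rot: [-1.625, -1.909, -0.642]
wrist_force: [1.6, -2.4, 6.3]
width: 0.263
```

{"name": "drive_tool", "arguments": {"steps": [[[1.5, 0, 1.4], 0], [[1.5, 0, 1.4], 0], [[0, 0, 0], 0]]}}

```text
time: 17.25
tool_pos: [0.5039, 0.1946, 0.035]
tcp_rot: [-1.626, -1.912, -0.642]
wrist_force: [2.6, -8.6, 6.7]
width: 0.266
```

{"name": "drive_tool", "arguments": {"steps": [[[-0.7, 0, -0.7], 0], [[0, 0, 0], 0], [[-1.4, 0, 1.5], 0], [[-1.4, 0, 1.5], 0]], "force": 20}}

```text
time: 17.58
tool_pos: [0.504, 0.1942, 0.0346]
tcp_rot: [-1.62, -1.91, -0.646]
wrist_force: [-8.7, -23.1, 41.0]
width: 0.267
```

{"name": "drive_tool", "arguments": {"steps": [[[-1.4, 0, 1.5], 0], [[-1.4, 0, 1.5], 0], [[0, 0, 0], 0]]}}

```text
time: 17.83
tool_pos: [0.5045, 0.1942, 0.0342]
tcp_rot: [-1.615, -1.909, -0.649]
wrist_force: [-10.3, -26.8, 49.7]
width: 0.262
```

Run:
```python
from h import *
from workcell import bot
s,p,r=show()
print(s["torque"])
cv2.imwrite("pics/w10.png",bot.read_camera("wrist")[:,:,::-1])
```

```text
t 17.8333 p [0.5045 0.1942 0.0342] q [-0.121  0.37   2.09   0.83   1.1   -0.839] lean 43.0 az 98.51 y [0.987 0.161 0.012] F [-10.3 -26.8  49.7] w 0.262
[2.36598975 3.32060154 2.31396141]
```

View pics/w10.png

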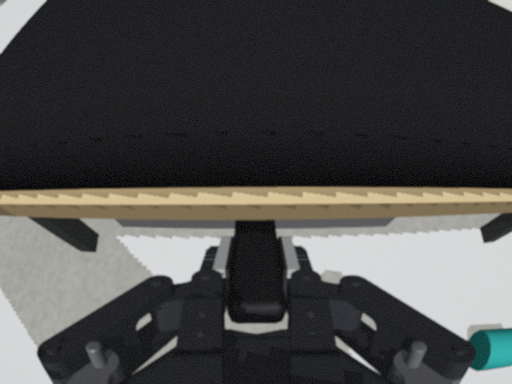

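The scoop's nose jammed on the rail because the grip has to move back as well as down when the scoop pivots about its heel. That motion is roughly along tool -x.

{"name": "drive_tool", "arguments": {"steps": [[[1.4, 0, -1.5], 0], [[0, 0, -1.5], 0], [[-2, 0, -1], 0], [[-2, 0, 0], 0]]}}

```text
time: 18.22
tool_pos: [0.5046, 0.1924, 0.0329]
tcp_rot: [-1.618, -1.904, -0.65]
wrist_force: [0.1, -4.4, 25.3]
width: 0.262
```

{"name": "drive_tool", "arguments": {"steps": [[[-2, 0, 0], 0], [[0, 0, 0], 0]]}}

```text
time: 18.38
tool_pos: [0.5048, 0.1909, 0.0314]
tcp_rot: [-1.618, -1.904, -0.65]
wrist_force: [-2.8, -0.6, 24.3]
width: 0.265
```

Run:
```python
from h import *
from workcell import bot
s,p,r=show()
print(s["torque"])
cv2.imwrite("pics/s11.png",bot.read_camera("side")[:,:,::-1])
crop("pics/s11.png",260,130,100,75,8,"pics/c11.png",0.6)
```

```text
t 18.3833 p [0.5048 0.1909 0.0314] q [-0.127  0.376  2.09   0.83   1.099 -0.844] lean 43.08 az 98.43 y [0.988 0.157 0.01 ] F [-2.8 -0.6 24.3] w 0.265
[2.90848741 1.46867048 0.72771258]
```

View pics/c11.png

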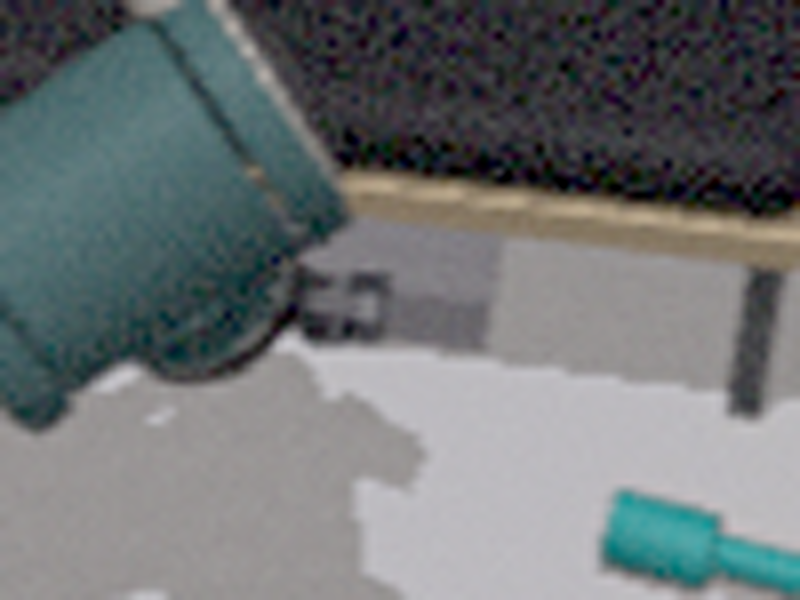

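{"name": "drive_tool", "arguments": {"steps": [[[-2, 0, 0], 0], [[-2, 0, 0], 0], [[-2, 0, 0], 0], [[0, 0, 0], 0]]}}

```text
time: 18.77
tool_pos: [0.5055, 0.1863, 0.0259]
tcp_rot: [-1.621, -1.904, -0.648]
wrist_force: [-1.4, 0.9, 19.1]
width: 0.263
```

Run:
```python
from h import *
from workcell import bot
s,p,r=show()
cv2.imwrite("pics/w12.png",bot.read_camera("wrist")[:,:,::-1])
cv2.imwrite("pics/s12.png",bot.read_camera("side")[:,:,::-1])
crop("pics/s12.png",260,130,100,75,8,"pics/c12.png",0.6)
```

```text
t 18.7667 p [0.5055 0.1863 0.0259] q [-0.135  0.386  2.089  0.828  1.095 -0.853] lean 42.97 az 98.38 y [0.988 0.156 0.009] F [-1.4  0.9 19.1] w 0.263
```

View pics/c12.png

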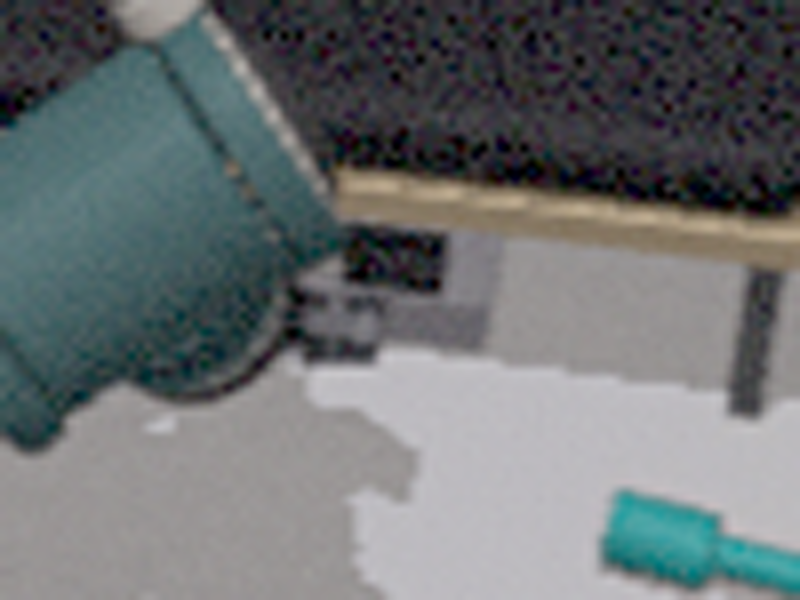

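View pics/w12.png

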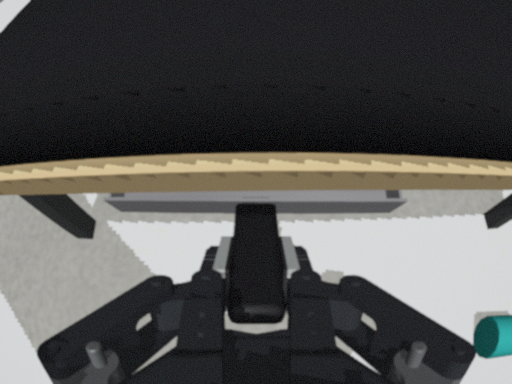

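Tilting worked: a bottle has rolled back into the scoop (seen in the side view at about (303,162)). I'll tilt slightly more, tighten the grip, lift a little and withdraw slowly.

{"name": "drive_tool", "arguments": {"steps": [[[-2, 0, 0], 0], [[0, 0, 0], 0], [[0, 0, 0], 0]]}}

```text
time: 19.12
tool_pos: [0.5058, 0.1842, 0.0234]
tcp_rot: [-1.623, -1.906, -0.647]
wrist_force: [0.9, 0.2, 13.3]
width: 0.262
```

{"name": "drive_tool", "arguments": {"steps": [[[0, 0, 0], 0], [[0, 0, 0], 0], [[2, 0, -2.2], 0], [[2, 0, -2.2], 0], [[1, 0, -1], 0], [[-3, 0, -3], 0], [[-5, 0, -4.5], 0], [[-6, 0, -5.5], 0]], "force": 120}}

```text
time: 19.78
tool_pos: [0.5068, 0.1637, 0.0275]
tcp_rot: [-1.625, -1.909, -0.64]
wrist_force: [0.1, -0.5, -3.0]
width: 0.26
```

{"name": "drive_tool", "arguments": {"steps": [[[-6, 0, -5.5], 0], [[-6, 0, -5.5], 0], [[-6, 0, -5.5], 0], [[-6, 0, -5.5], 0], [[-6, 0, -5.5], 0], [[-4, 0, -3.7], 0], [[-2, 0, -1.8], 0], [[0, 0, 0], 0]]}}

```text
time: 20.45
tool_pos: [0.5155, 0.1153, 0.0282]
tcp_rot: [-1.626, -1.909, -0.642]
wrist_force: [0.4, -0.2, -3.1]
width: 0.261
```

Run:
```python
from h import *
from workcell import bot
s,p,r=show()
cv2.imwrite("pics/w13.png",bot.read_camera("wrist")[:,:,::-1])
cv2.imwrite("pics/s13.png",bot.read_camera("side")[:,:,::-1])
crop("pics/s13.png",220,110,160,120,5,"pics/c13.png",0.6)
```

```text
t 20.45 p [0.5155 0.1153 0.0282] q [-0.254  0.407  2.045  0.746  1.159 -0.89 ] lean 42.53 az 98.45 y [0.988 0.156 0.008] F [ 0.4 -0.2 -3.1] w 0.261
```

View pics/c13.png

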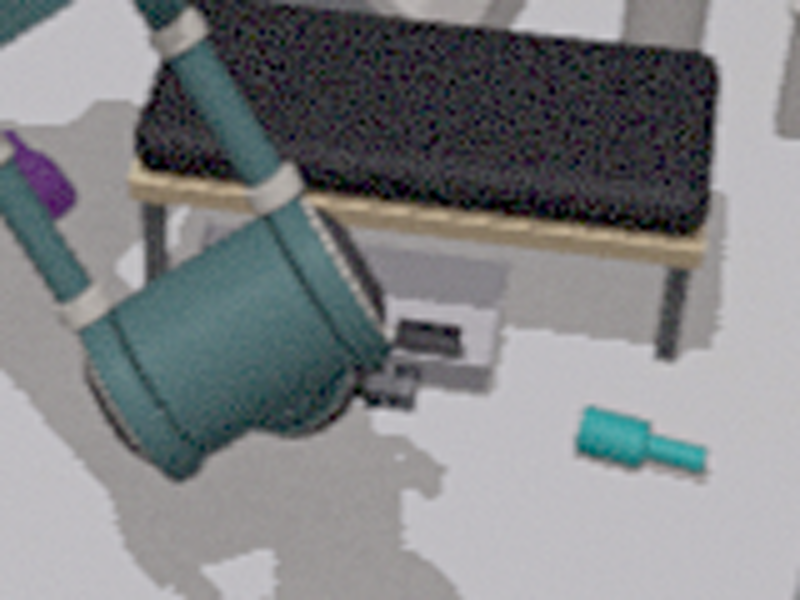

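View pics/w13.png

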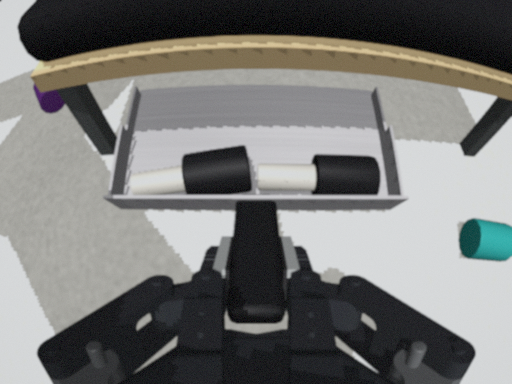

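Both bottles (bodies at (217,170) and (346,175)) lie in the scoop against its back wall. Next I'll plan the lift-out and the tip by tool twist.

{"name": "drive_tool", "arguments": {"steps": [[[-6, 0, -5.5], 0], [[-9, 0, -8.2], 0], [[-10, 0, -9.2], 0], [[-10, 0, -9.2], 0], [[-10, 0, -9.2], 0], [[-9, 0, -8.2], 0], [[-6, 0, -5.5], 0], [[-1, 0, -7], 0]]}}

```text
time: 21.22
tool_pos: [0.5286, 0.0286, 0.0321]
tcp_rot: [-1.626, -1.907, -0.641]
wrist_force: [-0.0, 0.5, -2.2]
width: 0.264
```

```bash
cat > dump.py <<'E'
from h import *
import kin
BETA=12.
def setup():
    s,p,r=st()
    az=np.radians(98.6);f=np.array([np.cos(az),np.sin(az),0]);u=np.array([0,0,1.]);b=np.radians(BETA)
    X=np.cos(b)*f+np.sin(b)*u; Z=-np.sin(b)*f+np.cos(b)*u; Y=np.cross(Z,X)
    S0=R.from_matrix(np.c_[X,Y,Z])
    St=r.inv()*S0
    return s,p,r,St
g=np.array([-.089,0,.049])   # grip in scoop frame = tool (0,0,-.019)
def pts(p,r,St,L):
    base=p+r.apply([0,0,-.019]); S=r*St
    return base+S.apply(np.array(L)-g)
E
python3 - <<'E'
from dump import *
show()
s,p,r,St=setup()
C=[[.05,-.095,0],[.05,.095,0],[-.05,-.095,.028],[-.05,.095,.028],[.05,0,0]]
for ph in range(-180,181,20):
    rr=r*R.from_euler('z',ph,degrees=True); S=rr*St
    gs=S.inv().apply([0,0,-1]); P=pts(np.zeros(3),rr,St,C)
    n=S.apply([1,0,0]); print(ph,"g",gs.round(2),"noseaz",np.degrees(np.arctan2(n[1],n[0])).round(),"corners z",P[:,2].round(3),"nose mid",P[4].round(3))
E
```

```text
t 21.2167 p [0.5286 0.0286 0.0321] q [-0.389  0.452  1.963  0.66   1.244 -0.934] lean 42.55 az 98.5 y [0.988 0.155 0.007] F [-0.   0.5 -2.2] w 0.264
-180 g [ 0.96 -0.   -0.29] noseaz -81.0 corners z [-0.133 -0.133 -0.03  -0.029 -0.133] nose mid [ 0.001 -0.006 -0.133]
-160 g [ 0.92  0.23 -0.31] noseaz -131.0 corners z [-0.108 -0.151 -0.007 -0.05  -0.129] nose mid [-0.031 -0.007 -0.129]
-140 g [ 0.82  0.43 -0.37] noseaz -157.0 corners z [-0.077 -0.16   0.015 -0.067 -0.118] nose mid [-0.062  0.001 -0.118]
-120 g [ 0.67  0.58 -0.46] noseaz -173.0 corners z [-0.046 -0.157  0.034 -0.077 -0.101] nose mid [-0.085  0.016 -0.101]
-100 g [ 0.48  0.66 -0.58] noseaz 173.0 corners z [-0.017 -0.144  0.046 -0.08  -0.08 ] nose mid [-0.1    0.037 -0.08 ]
-80 g [ 0.27  0.67 -0.69] noseaz 160.0 corners z [ 0.005 -0.121  0.052 -0.074 -0.058] nose mid [-0.104  0.061 -0.058]
-60 g [ 0.08  0.59 -0.81] noseaz 147.0 corners z [ 0.018 -0.093  0.049 -0.062 -0.037] nose mid [-0.096  0.085 -0.037]
-40 g [-0.07  0.43 -0.9 ] noseaz 132.0 corners z [ 0.021 -0.061  0.039 -0.043 -0.02 ] nose mid [-0.078  0.107 -0.02 ]
[... 584 characters left out ...]
 g [ 0.27 -0.67 -0.69] noseaz 37.0 corners z [-0.121  0.005 -0.075  0.052 -0.058] nose mid [ 0.081  0.089 -0.058]
100 g [ 0.47 -0.67 -0.57] noseaz 24.0 corners z [-0.143 -0.017 -0.08   0.047 -0.08 ] nose mid [ 0.085  0.065 -0.08 ]
120 g [ 0.66 -0.59 -0.46] noseaz 11.0 corners z [-0.157 -0.045 -0.077  0.034 -0.101] nose mid [ 0.077  0.041 -0.101]
140 g [ 0.82 -0.44 -0.37] noseaz -6.0 corners z [-0.16  -0.077 -0.067  0.016 -0.118] nose mid [ 0.059  0.019 -0.118]
160 g [ 0.92 -0.23 -0.31] noseaz -32.0 corners z [-0.151 -0.107 -0.051 -0.006 -0.129] nose mid [ 0.033  0.003 -0.129]
180 g [ 0.96 -0.   -0.29] noseaz -81.0 corners z [-0.133 -0.133 -0.03  -0.029 -0.133] nose mid [ 0.001 -0.006 -0.133]
```

Run:
```python
from dump import *
s,p,r,St=setup()
C=[[.05,-.095,0],[.05,.095,0],[-.05,-.095,.0],[-.05,.095,.0],[.05,0,0]]
T=np.array([.355,-.43,.185]); q=s["q"]
for t in np.linspace(0,1,6):
    q,e=kin.ik(p+t*(T-p),r,q); print(q.round(2),round(e,4))
for ph in (0,40,60,80,90,100,120,140,160):
    rr=r*R.from_euler('z',ph,degrees=True); q,e=kin.ik(T,rr,q)
    P=pts(T,rr,St,C); print(ph,q.round(2),round(e,4),"lo",P[0].round(3),"hi",P[1].round(3),"mid",P[4].round(3))
print(togo([.355,-.43,.2]))
```

```text
[-0.39  0.46  1.96  0.66  1.25 -0.94] 0.0
[-0.56  0.42  1.94  0.56  1.36 -1.  ] 0.0
[-0.71  0.41  1.88  0.46  1.47 -1.06] 0.0
[-0.85  0.43  1.78  0.38  1.59 -1.13] 0.0
[-0.97  0.47  1.65  0.3   1.7  -1.2 ] 0.0
[-1.07  0.54  1.49  0.24  1.82 -1.26] 0.0
0 [-1.07  0.54  1.49  0.24  1.82 -1.26] 0.0 lo [ 0.429 -0.284  0.18 ] hi [ 0.241 -0.312  0.18 ] mid [ 0.335 -0.298  0.18 ]
40 [-1.07  0.54  1.49  0.24  1.82 -0.56] 0.0 lo [ 0.476 -0.339  0.124] hi [ 0.319 -0.272  0.206] mid [ 0.398 -0.305  0.165]
60 [-1.07  0.54  1.49  0.24  1.82 -0.21] 0.0 lo [ 0.478 -0.373  0.092] hi [ 0.365 -0.268  0.204] mid [ 0.422 -0.32   0.148]
80 [-1.07  0.54  1.49  0.24  1.82  0.14] 0.0 lo [ 0.463 -0.407  0.064] hi [ 0.409 -0.276  0.19 ] mid [ 0.436 -0.341  0.127]
90 [-1.07  0.54  1.49  0.24  1.82  0.31] 0.0 lo [ 0.45  -0.422  0.052] hi [ 0.429 -0.284  0.18 ] mid [ 0.439 -0.353  0.116]
100 [-1.07  0.54  1.49  0.24  1.82  0.49] 0.0 lo [ 0.434 -0.436  0.042] hi [ 0.446 -0.295  0.168] mid [ 0.44  -0.365  0.105]
120 [-1.07  0.54  1.49  0.24  1.82  0.84] 0.0 lo [ 0.394 -0.456  0.028] hi [ 0.47  -0.323  0.14 ] mid [ 0.432 -0.389  0.084]
140 [-1.07  0.54  1.49  0.24  1.82  1.19] 0.0 lo [ 0.349 -0.466  0.025] hi [ 0.479 -0.356  0.108] mid [ 0.414 -0.411  0.067]
160 [-1.07  0.54  1.49  0.24  1.82  1.53] 0.0 lo [ 0.303 -0.464  0.034] hi [ 0.472 -0.39   0.078] mid [ 0.388 -0.427  0.056]
[-199.21855898 -241.56326563 -413.07561336]
```

{"name": "drive_tool", "arguments": {"steps": [[[5, 0, -6], 0], [[10, 0, -11], 0], [[14, 0, -15], 0], [[18, 0, -20], 0], [[18, 0, -20], 0], [[14, 0, -15], 0], [[8, 0, -9], 0], [[3, 0, -3], 0]]}}

```text
time: 21.88
tool_pos: [0.5287, 0.0296, 0.1698]
tcp_rot: [-1.625, -1.914, -0.644]
wrist_force: [0.1, 0.5, -3.2]
width: 0.267
```

Run:
```python
from h import *
from workcell import bot
s,p,r=show()
t=togo([.36,-.422,.20]);print(t,t/19)
cv2.imwrite("pics/w14.png",bot.read_camera("wrist")[:,:,::-1])
cv2.imwrite("pics/s14.png",bot.read_camera("side")[:,:,::-1])
```

```text
t 21.8833 p [0.5287 0.0296 0.1698] q [-0.387  0.258  1.912  0.627  1.437 -0.788] lean 42.42 az 98.29 y [0.987 0.158 0.012] F [ 0.1  0.5 -3.2] w 0.267
[-287.23690899 -237.42101997 -307.3491867 ] [-15.11773205 -12.49584316 -16.17627298]
```

View pics/w14.png

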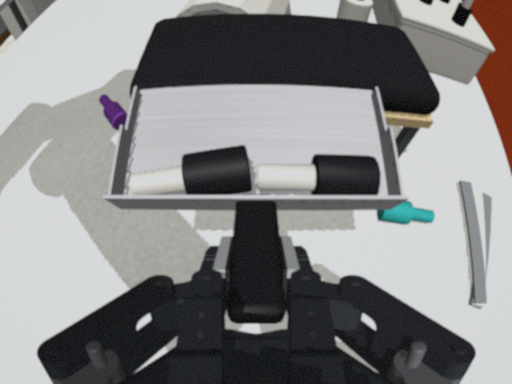

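View pics/s14.png

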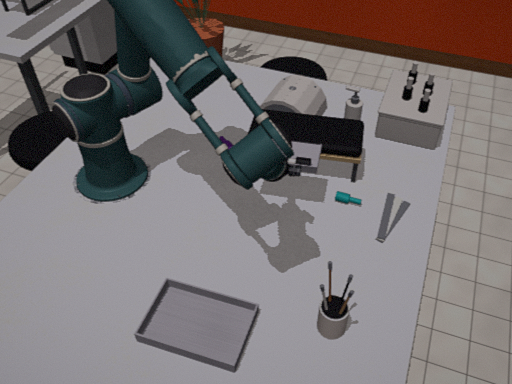

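{"name": "drive_tool", "arguments": {"steps": [[[-3.8, -3.1, -4], 0], [[-7.5, -6.2, -8.1], 0], [[-11.3, -9.4, -12.1], 0], [[-15.1, -12.5, -16.2], 0], [[-15.1, -12.5, -16.2], 0], [[-15.1, -12.5, -16.2], 0], [[-15.1, -12.5, -16.2], 0], [[-15.1, -12.5, -16.2], 0]]}}

```text
time: 22.65
tool_pos: [0.4682, -0.1265, 0.1757]
tcp_rot: [-1.625, -1.906, -0.64]
wrist_force: [0.1, 0.9, -2.2]
width: 0.267
```

{"name": "drive_tool", "arguments": {"steps": [[[-15.1, -12.5, -16.2], 0], [[-15.1, -12.5, -16.2], 0], [[-15.1, -12.5, -16.2], 0], [[-15.1, -12.5, -16.2], 0], [[-15.1, -12.5, -16.2], 0], [[-15.1, -12.5, -16.2], 0], [[-15.1, -12.5, -16.2], 0], [[-15.1, -12.5, -16.2], 0]]}}

```text
time: 23.32
tool_pos: [0.3969, -0.3165, 0.1886]
tcp_rot: [-1.625, -1.905, -0.642]
wrist_force: [0.3, -0.1, -3.2]
width: 0.263
```

{"name": "drive_tool", "arguments": {"steps": [[[-15.1, -12.5, -16.2], 0], [[-15.1, -12.5, -16.2], 0], [[-15.1, -12.5, -16.2], 0], [[-11.3, -9.4, -12.1], 0], [[-7.5, -6.2, -8.1], 0], [[-3.8, -3.1, -4], 0], [[0, 0, 0], 0]]}}

```text
time: 23.9
tool_pos: [0.3577, -0.4229, 0.1962]
tcp_rot: [-1.626, -1.906, -0.642]
wrist_force: [0.3, 0.6, -2.4]
width: 0.266
```

Run:
```python
from h import *
from workcell import bot
s,p,r=show()
cv2.imwrite("pics/w15.png",bot.read_camera("wrist")[:,:,::-1])
cv2.imwrite("pics/s15.png",bot.read_camera("side")[:,:,::-1])
```

```text
t 23.9 p [ 0.3577 -0.4229  0.1962] q [-1.064  0.517  1.498  0.249  1.83  -1.247] lean 42.62 az 98.44 y [0.988 0.155 0.007] F [ 0.3  0.6 -2.4] w 0.266
```

View pics/w15.png

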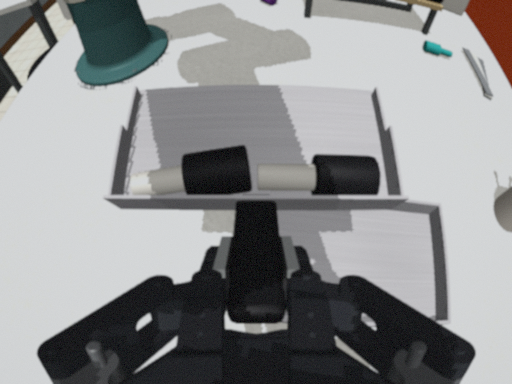

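View pics/s15.png

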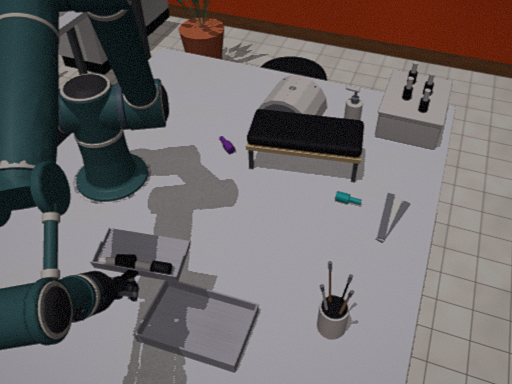

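{"name": "drive_tool", "arguments": {"steps": [[[0, 0, 0], 2], [[0, 0, 0], 4], [[0, 0, 0], 5], [[0, 0, 0], 5], [[0, 0, 0], 5], [[0, 0, 0], 5], [[0, 0, 0], 5], [[0, 0, 0], 5]]}}

```text
time: 24.67
tool_pos: [0.3592, -0.4203, 0.1974]
tcp_rot: [-2.073, -1.271, -0.369]
wrist_force: [0.3, 0.4, -2.4]
width: 0.266
```

{"name": "drive_tool", "arguments": {"steps": [[[0, 0, 0], 4], [[0, 0, 0], 4], [[0, 0, 0], 3], [[0, 0, 0], 3], [[0, 0, 0], 2]]}}

```text
time: 25.08
tool_pos: [0.3592, -0.4203, 0.1974]
tcp_rot: [-2.211, -0.965, -0.243]
wrist_force: [-0.1, 0.3, -3.0]
width: 0.263
```

Run:
```python
from h import *
from workcell import bot
s,p,r=show()
cv2.imwrite("pics/w16.png",bot.read_camera("wrist")[:,:,::-1])
cv2.imwrite("pics/s16.png",bot.read_camera("side")[:,:,::-1])
s,p,r=st(); print(r.inv().apply([0,0,-1]), r.inv().apply([0,1,0]), r.inv().apply([1,0,0]))
```

```text
t 25.0833 p [ 0.3592 -0.4203  0.1974] q [-1.06   0.514  1.501  0.249  1.83  -0.337] lean 42.6 az 98.62 y [ 0.702 -0.476 -0.53 ] F [-0.1  0.3 -3. ] w 0.263
[-0.42284429  0.52844074  0.73617463] [ 0.57172709 -0.47472225  0.66915388] [ 0.70308665  0.70383888 -0.10139029]
```

View pics/w16.png

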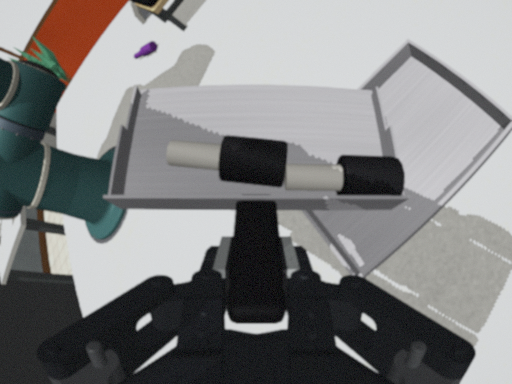

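View pics/s16.png

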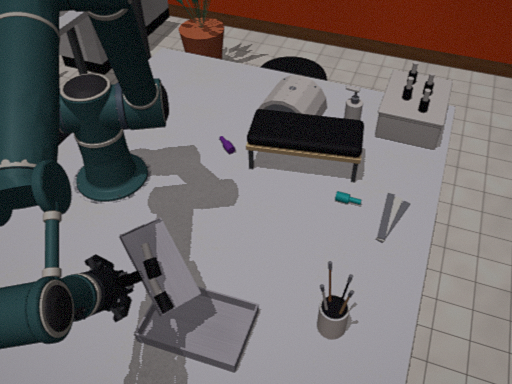

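{"name": "drive_tool", "arguments": {"steps": [[[-2.5, 3.2, 4.4], 5], [[-2.2, 3.4, 4.4], 5], [[-1.8, 3.7, 4.4], 5], [[-1.4, 3.8, 4.4], 5], [[-1, 3.9, 4.4], 5], [[0, 0, 0], 5], [[0, 0, 0], 5]]}}

```text
time: 25.77
tool_pos: [0.3597, -0.4205, 0.167]
tcp_rot: [-2.384, -0.252, 0.042]
wrist_force: [-0.3, -0.1, -1.8]
width: 0.26
```

Run:
```python
from h import *
from workcell import bot
s,p,r=show()
cv2.imwrite("pics/w17.png",bot.read_camera("wrist")[:,:,::-1])
cv2.imwrite("pics/s17.png",bot.read_camera("side")[:,:,::-1])
```

```text
t 25.7667 p [ 0.3597 -0.4205  0.167 ] q [-1.06   0.542  1.519  0.247  1.786  0.264] lean 42.66 az 98.61 y [ 0.17  -0.717 -0.676] F [-0.3 -0.1 -1.8] w 0.26
```

View pics/w17.png

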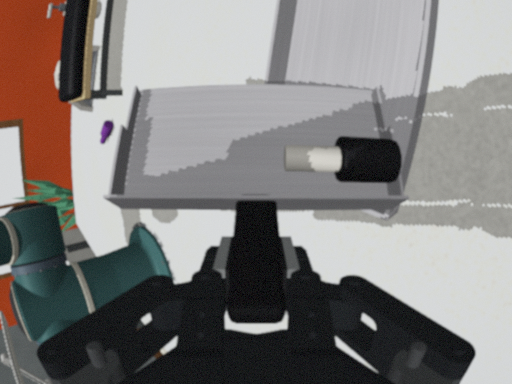

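View pics/s17.png

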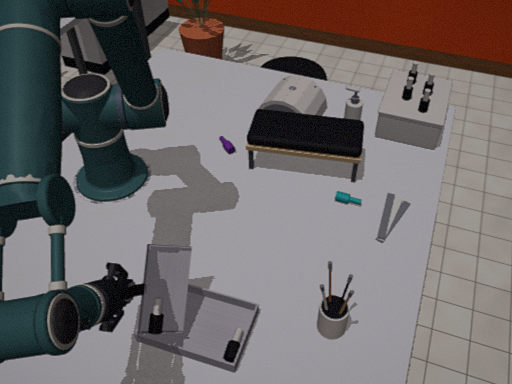

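{"name": "drive_tool", "arguments": {"steps": [[[0, -5.4, 1.5], 4], [[0.3, -5.4, 1.5], 4], [[0, 0, 0], 4], [[0, 0, 0], 3]]}}

```text
time: 26.2
tool_pos: [0.3583, -0.4112, 0.1731]
tcp_rot: [-2.405, 0.057, 0.161]
wrist_force: [0.4, 0.3, -2.0]
width: 0.268
```

Run:
```python
from h import *
from workcell import bot
s,p,r=show()
cv2.imwrite("pics/w18.png",bot.read_camera("wrist")[:,:,::-1])
cv2.imwrite("pics/s18.png",bot.read_camera("side")[:,:,::-1])
crop("pics/s18.png",90,220,200,150,4,"pics/c18.png",.7)
```

```text
t 26.2 p [ 0.3583 -0.4112  0.1731] q [-1.055  0.52   1.539  0.25   1.785  0.526] lean 42.55 az 98.54 y [-0.086 -0.744 -0.663] F [ 0.4  0.3 -2. ] w 0.268
```

View pics/c18.png

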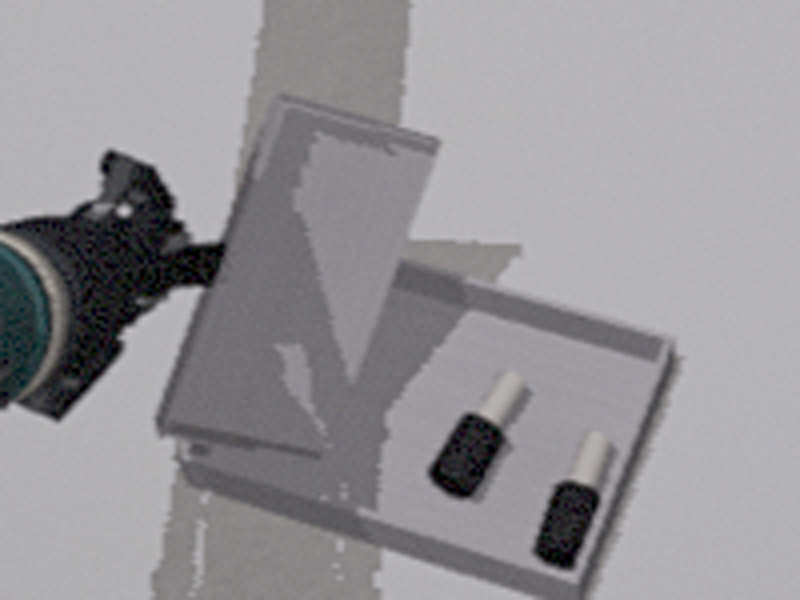

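View pics/w18.png

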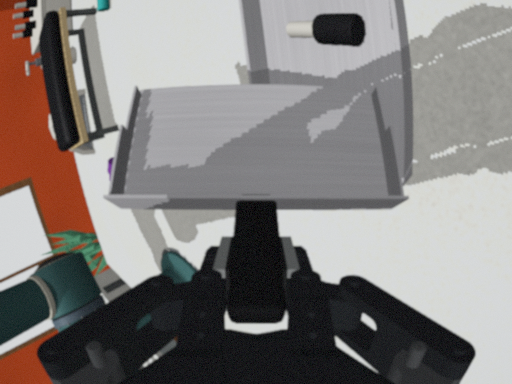

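Both bottles lie in the tray: (208,333) and (232,350) in the side view. I'll raise the scoop, untwist it, and take it to a clear spot on the table.

{"name": "drive_tool", "arguments": {"steps": [[[-2, -10, -11], 0], [[-4.6, -19.8, -22.1], 0], [[-4.6, -19.8, -22.1], 0], [[-3, -13, -14.7], 0], [[0, 0, 0], -7], [[0, 0, 0], -7], [[0, 0, 0], -7], [[0, 0, 0], -7]]}}

```text
time: 26.97
tool_pos: [0.3566, -0.4122, 0.2691]
tcp_rot: [-2.341, -0.535, -0.071]
wrist_force: [-0.7, 0.0, -2.1]
width: 0.263
```

{"name": "drive_tool", "arguments": {"steps": [[[0, 0, 0], -7], [[0, 0, 0], -7], [[0, 0, 0], -7], [[0, 0, 0], -7], [[0, 0, 0], -7], [[0, 0, 0], -7], [[0, 0, 0], -7], [[0, 0, 0], -7]]}}

```text
time: 27.63
tool_pos: [0.3566, -0.4121, 0.2688]
tcp_rot: [-1.865, -1.614, -0.514]
wrist_force: [-0.0, 1.2, -1.4]
width: 0.263
```

Run:
```python
from h import *
s,p,r=show(); y=r.apply([0,1,0])
x0=r.inv().apply([0,0,1]); print("tilt phi",np.degrees(np.arctan2(-x0[1],x0[0])))
```

```text
t 27.6333 p [ 0.3566 -0.4121  0.2688] q [-1.058  0.444  1.465  0.26   1.93  -0.911] lean 42.51 az 98.5 y [ 0.978 -0.069 -0.195] F [-0.   1.2 -1.4] w 0.263
tilt phi 16.753924279045417
```

Run:
```python
from h import *
s,p,r=st()
plan([.53,-.01,.10],-16.75,14,vtw=5.6)
```

```text
[[[15.7, 12.5, 26.8], -5.6], [[14.4, 14.0, 26.8], -5.6], [[13.0, 15.3, 26.8], -5.55], [[11.4, 16.5, 26.8], 0.0], [[11.4, 16.5, 26.8], 0.0], [[11.4, 16.5, 26.8], 0.0], [[11.4, 16.5, 26.8], 0.0], [[11.4, 16.5, 26.8], 0.0]]
[[[11.4, 16.5, 26.8], 0.0], [[11.4, 16.5, 26.8], 0.0], [[11.4, 16.5, 26.8], 0.0], [[11.4, 16.5, 26.8], 0.0], [[11.4, 16.5, 26.8], 0.0], [[11.4, 16.5, 26.8], 0.0]]
end [ 0.53 -0.01  0.1 ] [[-0.109, 0.989, -0.1], [0.729, 0.148, 0.668], [0.676, -0.0, -0.737]]
```

{"name": "drive_tool", "arguments": {"steps": [[[15.7, 12.5, 26.8], -5.6], [[14.4, 14, 26.8], -5.6], [[13, 15.3, 26.8], -5.5], [[11.4, 16.5, 26.8], 0], [[11.4, 16.5, 26.8], 0], [[11.4, 16.5, 26.8], 0], [[11.4, 16.5, 26.8], 0], [[11.4, 16.5, 26.8], 0]]}}

```text
time: 28.3
tool_pos: [0.4573, -0.1823, 0.1711]
tcp_rot: [-1.642, -1.892, -0.634]
wrist_force: [0.5, -0.9, -1.6]
width: 0.265
```

{"name": "drive_tool", "arguments": {"steps": [[[11.4, 16.5, 26.8], 0], [[11.4, 16.5, 26.8], 0], [[11.4, 16.5, 26.8], 0], [[11.4, 16.5, 26.8], 0], [[11.4, 16.5, 26.8], 0], [[7, 10, 16], 0], [[0, 0, 0], 0]]}}

```text
time: 28.88
tool_pos: [0.5266, -0.0198, 0.1022]
tcp_rot: [-1.636, -1.891, -0.632]
wrist_force: [-0.8, -0.6, -1.8]
width: 0.264
```

Run:
```python
from h import *
from workcell import bot
s,p,r=show(); print(togo([.53,-.01,.028]))
cv2.imwrite("pics/w19.png",bot.read_camera("wrist")[:,:,::-1])
cv2.imwrite("pics/s19.png",bot.read_camera("side")[:,:,::-1])
```

```text
t 28.8833 p [ 0.5266 -0.0198  0.1022] q [-0.463  0.376  1.905  0.598  1.388 -0.881] lean 42.69 az 98.83 y [ 0.989  0.146 -0.007] F [-0.8 -0.6 -1.8] w 0.264
[-43.48855629   5.28184407  60.72697542]
```

View pics/s19.png

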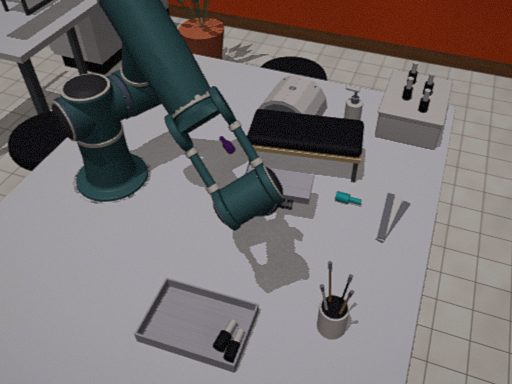

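{"name": "drive_tool", "arguments": {"steps": [[[-10.2, 0, 11], 0], [[-10.2, 0, 11], 0], [[-10.2, 0, 11], 0], [[-8, 0, 8.8], 0], [[-6, 0, 6.6], 0], [[-3.4, 0, 3.7], 0], [[0, 0, 0], 0]]}}

```text
time: 29.57
tool_pos: [0.5252, -0.0236, 0.0297]
tcp_rot: [-1.644, -1.885, -0.631]
wrist_force: [-0.1, -0.1, -1.8]
width: 0.261
```

{"name": "drive_tool", "arguments": {"steps": [[[-1.4, 0, 1.5], 0], [[-1.4, 0, 1.5], 0], [[0, 0, 0], 0]]}}

```text
time: 29.82
tool_pos: [0.5267, -0.024, 0.0275]
tcp_rot: [-1.644, -1.889, -0.632]
wrist_force: [-0.2, -0.6, -1.4]
width: 0.261
```

{"name": "drive_tool", "arguments": {"steps": [[[-1.4, 0, 1.5], 0], [[0, 0, 0], 0]]}}

```text
time: 29.98
tool_pos: [0.5265, -0.024, 0.0254]
tcp_rot: [-1.644, -1.889, -0.632]
wrist_force: [0.2, 0.1, -1.4]
width: 0.26
```

{"name": "drive_tool", "arguments": {"steps": [[[-1.4, 0, 1.5], 0], [[0, 0, 0], 0]]}}

```text
time: 30.15
tool_pos: [0.5268, -0.0239, 0.0243]
tcp_rot: [-1.643, -1.888, -0.634]
wrist_force: [-1.2, -0.2, 3.6]
width: 0.263
```

Run:
```python
from h import *
from workcell import bot
s,p,r=show()
cv2.imwrite("pics/w20.png",bot.read_camera("wrist")[:,:,::-1])
```

```text
t 30.15 p [ 0.5268 -0.0239  0.0243] q [-0.469  0.49   1.923  0.615  1.278 -0.959] lean 42.6 az 98.46 y [ 0.99   0.141 -0.006] F [-1.2 -0.2  3.6] w 0.263
```

View pics/w20.png

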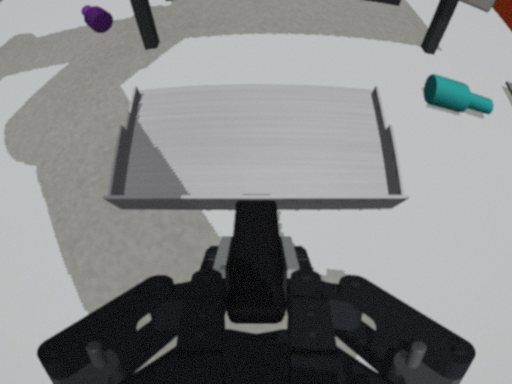

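{"name": "drive_tool", "arguments": {"steps": [[[0, 0, 0], 0], [[0, 0, 0], 0]], "force": 20}}

```text
time: 30.37
tool_pos: [0.5268, -0.024, 0.0242]
tcp_rot: [-1.644, -1.888, -0.634]
wrist_force: [-1.9, -1.7, 5.2]
width: 0.261
```

{"name": "drive_tool", "arguments": {"steps": [[[0, 0, 0], 0], [[0, 0, 0], 0], [[0, 0, 0], 0], [[0, 0, 0], 0]], "jaw": 0.3}}

```text
time: 30.7
tool_pos: [0.5261, -0.0238, 0.0228]
tcp_rot: [-1.644, -1.887, -0.632]
wrist_force: [-0.8, -0.2, 0.1]
width: 0.298
```

Run:
```python
from h import *
from workcell import bot
s,p,r=show()
cv2.imwrite("pics/w21.png",bot.read_camera("wrist")[:,:,::-1])
```

```text
t 30.7 p [ 0.5261 -0.0238  0.0228] q [-0.469  0.491  1.924  0.614  1.276 -0.958] lean 42.54 az 98.55 y [ 0.99   0.14  -0.008] F [-0.8 -0.2  0.1] w 0.298
```

View pics/w21.png

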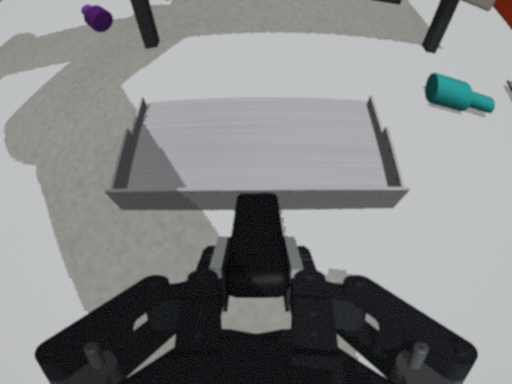

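{"name": "drive_tool", "arguments": {"steps": [[[0, 0, 0], 0], [[0, 0, 0], 0], [[0, 0, 0], 0], [[0, 0, 0], 0], [[0, 0, 0], 0]], "jaw": 1}}

```text
time: 31.17
tool_pos: [0.5264, -0.0239, 0.0232]
tcp_rot: [-1.644, -1.888, -0.632]
wrist_force: [0.3, -0.5, -1.1]
width: 0.982
```

{"name": "drive_tool", "arguments": {"steps": [[[0, 0, -15], 0], [[0, 0, -30], 0], [[0, 0, -35], 0], [[0, 0, -35], 0], [[20, 0, -30], 0], [[20, 0, -20], 0], [[0, 0, 0], 0]]}}

```text
time: 31.75
tool_pos: [0.5425, -0.1081, 0.1793]
tcp_rot: [-1.649, -1.897, -0.638]
wrist_force: [0.8, -0.3, 0.4]
width: 1.002
```

Run:
```python
from h import *
from workcell import bot
show()
for n in("wrist","side","top"): cv2.imwrite(f"pics/{n}22.png",bot.read_camera(n)[:,:,::-1])
crop("pics/side22.png",120,130,260,195,3,"pics/c22.png",.7)
```

```text
t 31.75 p [ 0.5425 -0.1081  0.1793] q [-0.571  0.364  1.749  0.536  1.562 -0.865] lean 42.18 az 97.82 y [0.99  0.139 0.002] F [ 0.8 -0.3  0.4] w 1.002
```

View pics/wrist22.png

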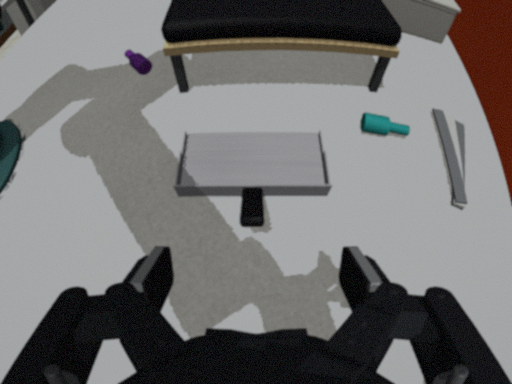

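View pics/side22.png

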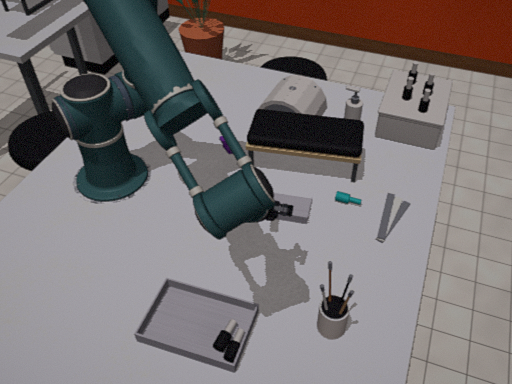

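View pics/top22.png

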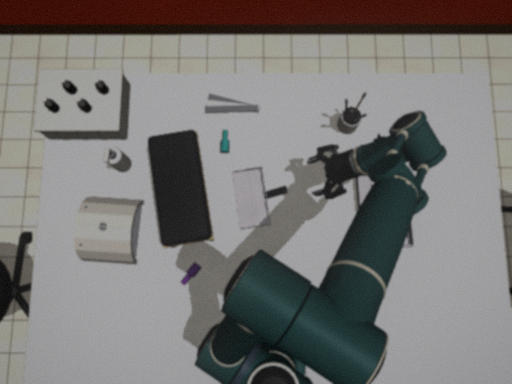

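The final views show the following:
- The scoop is flat and empty at about (252,160) in the wrist view, well clear of the tray.
- Both bottles are in the tray, at (226,335) and (235,345) in the side view.
- Nothing is left under the rest, and the lamp, pump bottle, pot and decoys have not moved.
- The gripper is touching nothing.

Run:
```python
from workcell import bot
print(bot.finish_job())
```

```text
the job is handed in; nothing more can be done
None
```

Both bottles are in the steel tray and the scoop is back on the table, clear of the tray. I handed the job in at about 32 s of the 66 s allowed.

- **Lining up:** I picked the scoop up by its handle, turned it square to the hand rest and set it down. I then drove the arm to its reach limit, which leaned the tool about 43°, and re-gripped the handle.
- **Gathering:** I slid the scoop flat under the rest until its nose touched the rail. I then pivoted the scoop nose-up in a light grip so both bottles rolled against its back wall, and withdrew it.
- **Tipping and setting down:** At the tray I twisted the tool to tip the bottles in one after the other. I then set the scoop down heel first and opened the jaws slightly so its nose dropped the last 2 cm or so flat onto the table.

**Last checks:** the final pictures show both bottles lying in the tray and nothing left under the rest. The scoop is flat and clear, the gripper is touching nothing, and the lamp, pump bottle, brush pot and the two decoy bottles look unmoved.

**What went wrong or disagreed:**
- **Jammed pivot:** my first try at pivoting the scoop wedged its nose on the rail. The wrist force reached about 57 N in all, under the 120 N limit, and I backed off and corrected the direction. I judged that load to be on the fingers and handle, not the gripper's body (40 N limit), but I could not confirm it.
- **Camera mismatch:** the wrist camera's oblique estimate of the hand rest differed from the fixed cameras' by up to about 25 mm, so I found the rail by touch.

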